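Hang the funnel bracket and seat the batter funnel

ROBOT

A 6-joint arm with a two-finger parallel gripper is mounted at the origin on the work surface. World frame = base frame: x ahead of the robot, y to its left, z up, the work surface at z = 0. Lengths are in m, angles in rad, forces in N, time in s.
With the tool pointing down it reaches from about 0.375 to 0.9 m from the base axis. Payload 3.1 kg.
Tool frame: the origin (TCP) lies between the finger pads; the fingertips stand 22 mm ahead of it and the grasp point (between the pads) lies 3 mm ahead of it; z points along the fingers, y is the direction in which the jaws open and shut (so a half turn about z gives the same grasp; the last joint's range is limited). The gripper opens to 85 mm and grips with 20 to 120 N. Pads are 22 mm wide; open, the fingers measure 114 mm over their backs; the gripper's body (76 mm by 85 mm) begins 54 mm behind the grasp point. The pads swing forward as they close: fully open they stand 13 mm farther back than shut.
Start: joints at [-1.28, 0.527, 1.433, -0, 1.181, -0.178], TCP at [0.283, -0.557, 0.253] pointing down, gripper open.
Joint ranges: [-3.08, 3.08], [-0.75, 2.2], [0.22, 2.44], [-1.43, 4.57], [0, 2.65], [-2.85, 2.85]. Speed limits (rad/s): [2.79, 2.79, 3.14, 3.14, 3.14, 3.14].

INTERFACE

Orientations are given as a unit quaternion [x, y, z, w].
In Python, from station import status, snapshot, manip gives the robot as it stands.
- The arm moves only by the tool move_arm, never from a script. Its argument "plan" is a list that holds one entry, the list of rows, each a list of 7 numbers: the turn, a rotation vector about the tool's x, y, z scaled (see below), then the shift along the tool's x, y, z scaled (see below), then the closure, from 0 (fully open) to 1 (shut). A call has exactly 8 rows; each row is the pose to reach, as a shift and turn from the pose commanded when the call began, along the tool's axes at that moment; what a row does not reach only later rows make up. The controller multiplies each number of a shift by 100 mm and each number of a turn by pi/4 rad. A row lasts 1/8 s, in which the tool goes at most 62.5 mm and 10.7 degrees, less where a joint would pass 70% of its speed; a pose out of reach is approached as far as the arm can. A call with a number of a shift or a turn outside -1 to 1 is refused whole. A call with a gripper value outside its range is refused whole. The fingers move at their own pace and stop on an object; "force" is the grip in N (left out, the last holds). Time passes only in rows, so rows that repeat a pose let the fingers close, or fill a call up. It gives the time, the measured TCP pose, the force and the opening at its end, in the units of the state.
- status.sense(): the state, without advancing time (a new reading comes with each control period).
- snapshot(name): name is "side" or "top" or "wrist"; returns a dict with "img" (400x640x3 uint8, red, green, blue), "depth" (400x640 float32, m along the optical axis (not along the pixel's ray), 0 where there is no reading), "mtx" (3x3 intrinsics, pixels), "k1" (the pictures are not rectified: a ray, as slopes to the right and down, at radius r is drawn at 1 + k1 r^2 times it, then the intrinsics apply), "T" (4x4, takes a point from camera to world coordinates). Camera axes: x right, y up, looking along -z (the intrinsics and any distortion apply to the point x, -y, -z); pixel columns grow to the right and rows downward; lengths in m; the calibration is good to about 2 mm. A picture is of the moment at which its call begins.
- manip.sign_off(): hands the job in, once; it reports no verdict.
The state is a dict: "t": time; "q": joint angles; "qd": joint speeds; "tau": joint torques, N m; "tcp_pos": TCP position; "tool_rot": TCP orientation; "force": force on the tool from outside, world axes, zero at the start; "ft_torque": the same for the moment, N m; "finger_gap": opening from 0.0 (shut) to 1.0 (fully open).
Only numpy, scipy, OpenCV 4.12 (cv2) and the standard library are available. Lean on these libraries where they do the work, as an engineer would, in place of code of your own. Each camera call takes 0.05 s, during which the arm holds its last target. There are 200 camera calls.

TASK

Set up the batter station: hook the claws of the bracket that has the tapered ring into the top pair of slots in the slotted upright, right below the spring catch, and press it down until it is fully home and the catch snaps out over its back plate. Then lift the batter funnel out of its rest and set it gently upright in the bracket's ring, seated on its taper, and let go. Leave the forked bracket and everything else on the counter where it stands.

Things in the scene. Friction and masses are not known exactly. Their poses are not given: they have to be found in the camera images.
- slots (a point): Fixed steel slotted upright with three pairs of slots, 60 mm apart in height. Each slot is 14 mm wide, 34 mm tall; a pair is 44 mm apart centre to centre. This point: on the front face, midway between the TOP pair, at their lower edges (175 mm over the counter). x points into the face (the bracket goes in along +x), y along the face, z up.
- upright_foot (a point): Same upright: point under its front face, at counter height; axes as slots. The upright is 84 mm wide and 250 mm tall, its web 6 mm thick, open behind. Its foot plate, 100 mm wide and 8 mm thick, reaches 210 mm in front of the face and 70 mm behind; a round drip dish 14 mm high stands on it below where the ring will hang.
- catch (a joint): Spring catch on the upright: a level round nose (10 mm thick, 28 mm wide) between the top slots, its axis 24 mm above slots. 0 = out, 6 mm proud of the face; 0.006 = pushed flush (2 N to start, 7 N flush, springs back). A bracket pushed against the face above home presses it in and rubs on it, so must be pressed down; once home, the catch springs out just over the back plate's top edge.
- bracket_grip (a point): Steel bracket with a tapered ring, 220 mm long, about 0.35 kg, standing in its working attitude. Point in its grip rib, 34 mm above its underside; x points to the back plate and claws, z up. The rib is 12 mm thick (along y), spans x -30 to +79 mm and 8 to 50 mm above the underside, over a bar 30 mm wide, 8 mm thick. Back plate 60 mm wide, 70 mm tall, back face at x = +85 mm.
- hooks (a point): Ring bracket: point on its plate's back face, midway between its two claws (44 mm apart, 7 mm wide, reaching 15 mm back, tips 14 mm below this point, tops 10 mm above), 52 mm above the underside, 18 mm below the plate's top. Axes as bracket_grip. Home: coincides with slots, axes alike. Claws enter with it 14 to 24 mm above slots; they clear the face from 20 mm in front.
- socket (a point): Centre of the ring of the ring bracket, at its underside (78 mm from the grip point, away from the plate). The ring is 24 mm tall, open through, 83 mm across outside at the top; its inside is a cone, about 50 mm wide at the underside and 72 mm at the top.
- funnel_grip (a point): Steel batter funnel with a closed lid, upright, 156 mm tall, about 0.22 kg. Point on the axis of its round black handle (30 mm thick, 52 mm tall), 136 mm above the spout's tip, 20 mm below the top; z up. The lid is 86 mm across, its top 104 mm above the tip; the cone narrows from 80 mm at 96 mm above the tip to 16 mm at 25 mm.
- funnel_seat (a point): Point on the funnel's axis, 63 mm above the spout's tip (73 mm below funnel_grip): comes to lie at socket when the funnel is seated.
- rest_mouth (a point): Fixed steel funnel rest, a round can 94 mm tall, 83 mm across at its mouth, in which the funnel stands at the start (spout 87 mm down inside). Point at the centre of its mouth; z up.
- fork_grip (a point): Second bracket, like the first but with a two-pronged fork in place of the ring, 220 mm long, 70 mm tall; not wanted. Point on its grip rib, 34 mm above its underside; x points to its back plate. Leave it.
- tub: White plastic tub, 88 mm across, 95 mm tall; origin at the centre of its underside. Leave it.
- squeeze_bottle: Amber bottle, 54 mm across, 185 mm tall; origin at the centre of its underside. Leave it.
- jar: Glass jar, 64 mm across, 100 mm tall; origin at the centre of its underside. Leave it.
- ramekin: White ramekin, 60 mm across, 45 mm tall; origin at the centre of its underside. Leave it.
- shaker_a: Steel shaker, 42 mm across, 90 mm tall, beside the upright's foot plate; origin at the centre of its underside. Leave it.
- shaker_b: Glass shaker, 42 mm across, 80 mm tall, on the other side of the foot plate; origin at the centre of its underside. Leave it.
Things that resemble listed ones, but are neither listed nor needed, are in the scene too. What is shaped like the part that bears funnel_grip but blue, green or purple is not meant.

How it is judged:
By the outcome, as a careful person would: the job done as asked, in the order asked, and still so for the second after the job is handed in, with the robot touching nothing.
It also fails if it takes over 67 s, if anything falls off the work surface, if the arm or the gripper's body presses on something with over 40 N, if the wrist force passes 120 N, or if a joint passes its speed limit or range.

## Working session

There is one attempt and no reset: what is moved stays moved. The work goes in short steps, Python scripts to look and compute and a tool call to move; the robot and the scene stay as the last step left them, time stands still between calls to the robot, and variables do not carry over. Pictures are saved under pics/ and viewed, on a budget of 10 in all, crops included, one or two more only if the job needs it, and the job is handed in when it is done.

Besides the shell and the picture viewer there is one more tool, called by a JSON object that holds its "fn" and its "kwargs", one argument or row to a line. move_arm: Moves the arm, as the interface text tells. Its arguments: {"type":"object","properties":{"plan":{"type":"array"},"force":{"type":"number"}},"required":["plan"]}

```bash
ls; mkdir -p pics
cat > h.py <<'E'
import numpy as np, cv2
from scipy.spatial.transform import Rotation as R
from station import status, snapshot, manip
def cloud(s):
    d=s["depth"]; h,w=d.shape; K=np.array(s["mtx"],float); k=float(s["k1"])
    u,v=np.meshgrid(np.arange(w),np.arange(h))
    p=np.stack([u,v],-1).reshape(-1,1,2).astype(float)
    n=cv2.undistortPoints(p,K,np.array([k,0,0,0,0.])).reshape(h,w,2)
    c=np.stack([n[...,0]*d,-n[...,1]*d,-d,np.ones_like(d)],-1)
    P=(c@np.array(s["T"]).T)[...,:3]; P[d<=0]=np.nan
    return P
def save(name,img,scale=1):
    cv2.imwrite(f"pics/{name}.png",cv2.cvtColor(cv2.resize(img,None,fx=scale,fy=scale),cv2.COLOR_RGB2BGR))
E
python3 - <<'E'
from h import *
st=status.sense(); print(st)
for n in("top","side"):
    s=snapshot(n); np.savez(f"{n}0.npz",**{k:np.array(v) for k,v in s.items()}); save(n+"0",s["img"],1.25); print(n,s["T"],s["mtx"],s["k1"])
E
```

```text
pics
{'t': 0.0, 'q': array([-1.27950634e+00,  5.28479036e-01,  1.43390982e+00, -3.69715032e-06,
        1.18138261e+00, -1.78474310e-01]), 'qd': array([ 0.00062004,  0.00072221,  0.00086196,  0.00106663, -0.00037668,
        0.00064385]), 'tau': array([-7.97968369e-05, -4.42356384e+01, -1.78023165e+01, -3.89771512e-04,
        8.39491084e-03, -2.99527549e-07]), 'tcp_pos': array([ 0.28276716, -0.5566258 ,  0.25232326]), 'tool_rot': array([ 9.72541035e-01,  2.32728917e-01, -6.31250795e-05, -1.08757576e-03]), 'force': array([-0.66175511,  0.76293749,  1.21275715]), 'ft_torque': array([-0.0138213 , -0.01847599,  0.01170259]), 'finger_gap': 0.9989723390988153}
top [[ 0.01872287  0.99822328 -0.05656622  0.46262366]
 [-0.99970336  0.01780918 -0.01661373 -0.00913506]
 [-0.01557682  0.0568605   0.99826061  1.38259044]
 [ 0.          0.          0.          1.        ]] [[395.20821299   0.         317.3831315 ]
 [  0.         395.20821299 202.44887989]
 [  0.           0.           1.        ]] 0.0038045218339936957
side [[-0.98610965  0.12231159 -0.11237273  0.38621105]
 [-0.16608974 -0.73183081  0.66093711  0.83454185]
 [-0.00139756  0.67042042  0.74198013  1.06835658]
 [ 0.          0.          0.          1.        ]] [[428.6395432    0.         324.14879473]
 [  0.         428.6395432  195.92856648]
 [  0.           0.           1.        ]] -0.0661216864168613
```

View pics/top0.png

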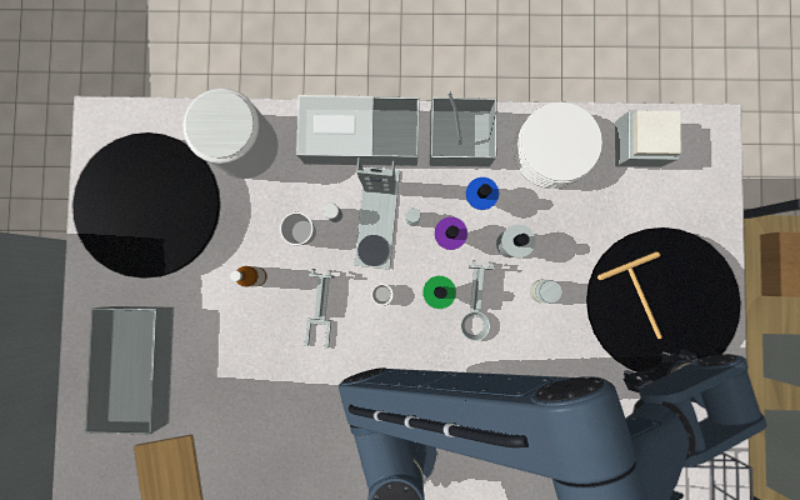

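View pics/side0.png

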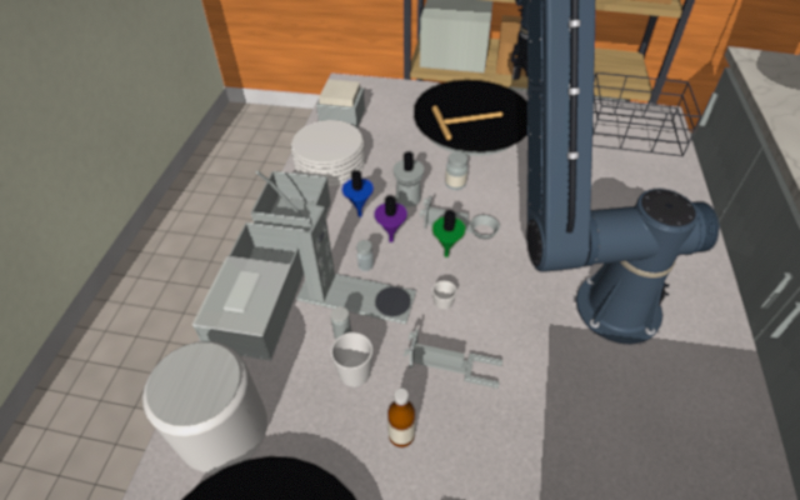

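The top view (800x500) shows the ring bracket at (478,300), with its ring at (476,325) and plate at (482,265). The fork bracket is at (320,310). The steel funnel in its rest is at (517,240). The blue, purple and green funnels at (482,192), (451,233) and (440,292) are decoys. The upright is at (378,175) and its dish at (373,250). Next I'll measure these.

Run:
```python
from h import *
s=dict(np.load("top0.npz")); P=cloud(s); img=s["img"]
def reg(x0,x1,y0,y1,zmin,zmax=9):
    Q=P[int(y0/1.25):int(y1/1.25),int(x0/1.25):int(x1/1.25)].reshape(-1,3); return Q[(Q[:,2]>zmin)&(Q[:,2]<zmax)]
def st(n,Q): print(n,len(Q),"med",np.nanmedian(Q,0).round(4),"lo",np.nanpercentile(Q,2,axis=0).round(3),"hi",np.nanpercentile(Q,98,axis=0).round(3))
st("counter",reg(400,430,330,360,-1))
b=reg(455,515,255,345,0.008); st("bracket",b)
st("brk plate",reg(455,515,255,345,0.055)); st("rib",reg(455,515,255,345,0.044,0.056)); st("ring",reg(455,515,308,345,0.012,.035))
st("funnel handle",reg(500,540,222,258,0.12)); st("funnel lid",reg(490,545,215,265,0.095,.118))
st("funnel all",reg(490,545,215,265,0.02))
st("upr top",reg(350,405,150,200,0.235)); st("upr ",reg(350,405,150,200,0.03)); st("foot",reg(350,405,190,275,0.004,.03)); st("dish",reg(350,405,225,275,0.011,.03))
st("shaker", reg(405,422,205,225,.03)); st("shakerb", reg(322,342,203,222,.03))
st("green",reg(420,460,270,310,.03)); st("purple",reg(433,470,215,252,.03)); st("blue",reg(465,502,175,212,.03)); st("ramekin",reg(370,395,283,307,.02)); st("jar",reg(530,565,278,305,.03))
# axis directions via PCA
for n,Q in(("rib",reg(455,515,255,345,0.044,0.056)),("foot",reg(350,405,190,275,0.004,.012))):
    c=Q[:,:2]-Q[:,:2].mean(0); w,v=np.linalg.eigh(c.T@c); print(n,np.degrees(np.arctan2(v[1,1],v[0,1])))
def sc(Q,n):
    for a in np.round(Q[np.argsort(Q[:,0])],3)[::n]: print(a,end=" ")
    print()
sc(reg(455,515,255,345,0.044),2); print(); sc(reg(350,405,150,200,0.2),3)
```

```text
counter 572 med [ 0.2875 -0.0387  0.0004] lo [ 0.249 -0.08  -0.006] hi [0.328 0.    0.006]
bracket 577 med [ 0.4143 -0.2082  0.0244] lo [ 0.31  -0.287  0.008] hi [ 0.535 -0.163  0.103]
brk plate 70 med [ 0.5058 -0.2137  0.0694] lo [ 0.411 -0.288  0.056] hi [ 0.535 -0.14   0.112]
rib 131 med [ 0.4496 -0.2112  0.0508] lo [ 0.396 -0.226  0.045] hi [ 0.515 -0.198  0.055]
ring 207 med [ 0.3432 -0.207   0.0213] lo [ 0.307 -0.241  0.012] hi [ 0.391 -0.165  0.029]
funnel handle 95 med [ 0.5714 -0.2953  0.1619] lo [ 0.559 -0.311  0.122] hi [ 0.585 -0.285  0.168]
funnel lid 464 med [ 0.5703 -0.2946  0.1111] lo [ 0.535 -0.339  0.105] hi [ 0.612 -0.26   0.116]
funnel all 621 med [ 0.5695 -0.2921  0.1112] lo [ 0.533 -0.337  0.028] hi [ 0.61  -0.26   0.165]
upr top 119 med [0.713  0.0693 0.249 ] lo [0.707 0.023 0.236] hi [0.745 0.107 0.254]
upr  846 med [0.7184 0.0703 0.1087] lo [0.706 0.005 0.035] hi [0.802 0.137 0.252]
foot 1832 med [0.6041 0.0736 0.01  ] lo [0.5   0.01  0.004] hi [0.71  0.131 0.019]
dish 542 med [0.5513 0.0784 0.0144] lo [0.506 0.033 0.011] hi [0.611 0.124 0.02 ]
shaker 128 med
[... 3798 characters left out ...]
 [0.713 0.097 0.235] [0.713 0.049 0.251] [0.713 0.105 0.247] [0.713 0.026 0.252] [0.713 0.024 0.224] [0.713 0.107 0.218] [0.714 0.092 0.219] [0.714 0.108 0.243] [0.715 0.023 0.231] [0.715 0.078 0.253] [0.716 0.087 0.25 ] [0.716 0.096 0.248] [0.716 0.093 0.247] [0.717 0.026 0.249] [0.718 0.101 0.252] [0.719 0.108 0.247] [0.721 0.107 0.251] [0.723 0.104 0.253] [0.725 0.06  0.211] [0.725 0.066 0.208] [0.728 0.105 0.248] [0.728 0.069 0.21 ] [0.728 0.054 0.21 ] [0.729 0.073 0.206] [0.731 0.069 0.211] [0.731 0.067 0.208] [0.734 0.105 0.247] [0.735 0.024 0.246] [0.737 0.103 0.207] [0.738 0.105 0.253] [0.739 0.103 0.211] [0.741 0.021 0.22 ] [0.743 0.103 0.244] [0.745 0.102 0.247] [0.748 0.102 0.248]
```

```bash
cat > m.py <<'E'
# tracks the commanded pose; prints rows-units for targets.  x = 4x4
import json,os
from h import *
F="cmd.json"
def pose(p,yaw):   # tool down, tool x at world yaw (deg)
    T=np.eye(4); T[:3,:3]=(R.from_euler("z",yaw,degrees=True)*R.from_euler("x",180,degrees=True)).as_matrix(); T[:3,3]=p; return T
def cmd():
    return np.array(json.load(open(F))) 
def setcmd(T): json.dump(np.array(T).tolist(),open(F,"w"))
def did(row):   # last row of the call executed
    T=cmd(); D=np.eye(4); D[:3,:3]=R.from_rotvec(np.array(row[:3])*np.pi/4).as_matrix(); D[:3,3]=np.array(row[3:6])*.1
    setcmd(T@D)
def rel(T): 
    D=np.linalg.inv(cmd())@T
    return np.r_[R.from_matrix(D[:3,:3]).as_rotvec()/(np.pi/4),D[:3,3]*10].round(3).tolist()
def meas():
    s=status.sense(); T=np.eye(4); T[:3,:3]=R.from_quat(s["tool_rot"]).as_matrix(); T[:3,3]=s["tcp_pos"]; return T,s
def rep():
    T,s=meas(); print("t",round(s["t"],2),"tcp",T[:3,3].round(4),"cmd",cmd()[:3,3].round(4),"yaw",np.degrees(np.arctan2(T[1,0],T[0,0])).round(2),"tilt",np.degrees(T[:2,2]).round(2),"F",s["force"].round(1),"M",s["ft_torque"].round(2),"gap",round(s["finger_gap"],3),"q",s["q"].round(2))
E
python3 - <<'E'
from m import *
a=np.degrees(2*np.arctan2(0.232728917,0.972541)); setcmd(pose([.283,-.557,.253],a))
rep(); s=snapshot("wrist"); T,_=meas(); print((np.linalg.inv(T)@s["T"]).round(3),s["mtx"])
print(rel(pose([.37,-.205,.26],-3.5)))
E
```

```text
t 0.1 tcp [ 0.2828 -0.5567  0.2524] cmd [ 0.283 -0.557  0.253] yaw 26.92 tilt [-0.03  0.11] F [-0.3  0.9 -0.2] M [-0.03  0.01  0.06] gap 1.001 q [-1.28  0.53  1.43  0.    1.18 -0.18]
[[ 0.001  0.955  0.296  0.075]
 [ 1.    -0.001  0.    -0.001]
 [ 0.001  0.296 -0.955 -0.121]
 [ 0.     0.     0.     1.   ]] [[282.44057555   0.         321.99349326]
 [  0.         282.44057555 195.28264427]
 [  0.           0.           1.        ]]
[-0.0, -0.0, 0.676, 2.369, -2.745, -0.07]
```

{"fn": "move_arm", "kwargs": {
  "plan": [
    [[0,0,0,0.1,-0.115,0,0],[0,0,0,0.2,-0.23,0,0],[0,0,0,0.3,-0.345,0,0],[0,0,0,0.4,-0.46,0,0],[0,0,0,0.5,-0.575,0,0],[0,0,0,0.6,-0.69,0,0],[0,0,0,0.7,-0.8,0,0],[0,0,0,0.79,-0.91,0,0]]
  ]
}}

```text
t: 1.15
tcp_pos: [0.3125, -0.4394, 0.2534]
tool_rot: [0.973, 0.233, 0.0, 0.0]
force: [0.1, 0.7, -0.4]
finger_gap: 1.001
```

{"fn": "move_arm", "kwargs": {
  "plan": [
    [[0,0,0,0.1,-0.115,0,0],[0,0,0,0.2,-0.23,0,0],[0,0,0,0.3,-0.345,0,0],[0,0,0,0.4,-0.46,0,0],[0,0,0,0.5,-0.575,0,0],[0,0,0,0.6,-0.69,0,0],[0,0,0,0.7,-0.8,0,0],[0,0,0,0.79,-0.91,0,0]]
  ]
}}

```text
t: 2.15
tcp_pos: [0.3417, -0.3225, 0.2533]
tool_rot: [0.973, 0.233, 0.0, 0.0]
force: [-0.1, 0.4, 0.2]
finger_gap: 1.0
```

{"fn": "move_arm", "kwargs": {
  "plan": [
    [[0,0,0.1,0.1,-0.115,0,0],[0,0,0.2,0.2,-0.23,0,0],[0,0,0.3,0.3,-0.345,0,0],[0,0,0.4,0.4,-0.46,0,0],[0,0,0.5,0.5,-0.575,0,0],[0,0,0.6,0.6,-0.69,0,0],[0,0,0.67,0.79,-0.91,0,0],[0,0,0.67,0.79,-0.91,0,0]]
  ]
}}

```text
t: 3.15
tcp_pos: [0.3705, -0.2046, 0.2532]
tool_rot: [1.0, -0.027, -0.0, -0.0]
force: [-0.1, 0.5, 0.9]
finger_gap: 1.003
```

Run:
```python
from m import *
for _ in range(2): did([0,0,0,.79,-.91,0])
did([0,0,.67,.79,-.91,0]); rep()
s=snapshot("wrist"); np.savez("w1.npz",**{k:np.array(v) for k,v in s.items()}); save("w1",s["img"],1.25)
P=cloud(s); 
m=(P[...,2]>.04)&(P[...,2]<.062)&(abs(P[...,0]-.44)<.1)&(abs(P[...,1]+.21)<.04)
Q=P[m]; print(len(Q),np.percentile(Q,[2,50,98],axis=0).round(4))
m2=(P[...,2]>.062)&(P[...,2]<.08)&(abs(P[...,0]-.5)<.05)&(abs(P[...,1]+.21)<.06); Q=P[m2]; print(len(Q),np.percentile(Q,[1,50,99],axis=0).round(4))
```

```text
t 3.15 tcp [ 0.3705 -0.2046  0.2532] cmd [ 0.3707 -0.2063  0.253 ] yaw -3.07 tilt [-0.04  0.04] F [-0.1  0.5  0.9] M [-0.06  0.05 -0.02] gap 1.003 q [-0.77  0.26  1.91  0.    0.97  0.85]
1367 [[ 0.3946 -0.2406  0.043 ]
 [ 0.4612 -0.2127  0.0508]
 [ 0.5107 -0.1941  0.0614]]
593 [[ 0.4987 -0.246   0.0621]
 [ 0.5037 -0.2165  0.0699]
 [ 0.5188 -0.1887  0.072 ]]
```

View pics/w1.png

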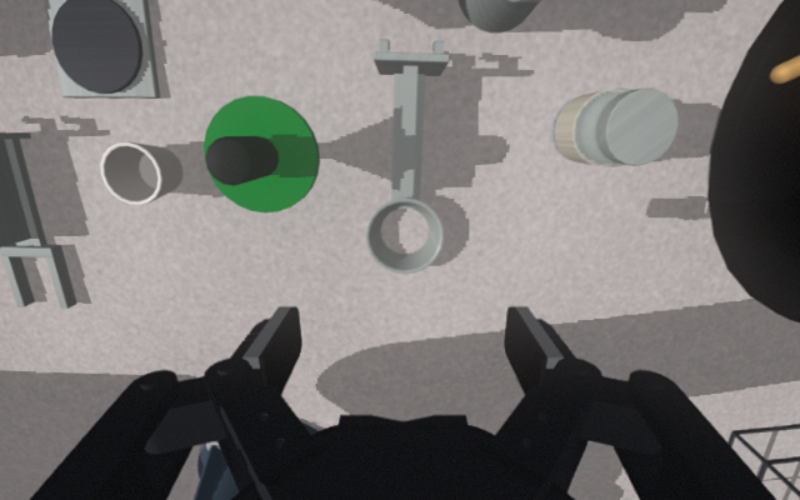

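The wrist view (800x500) confirms the target. The ring bracket is at (405,140), with its closed ring at (405,235) and plate and claws at (412,60). The fork bracket is the other one, at (20,220). Next I'll fit the bracket pose.

```bash
cat > fit.py <<'E'
from m import *
from scipy.optimize import least_squares
def line(Q):
    a,b=np.polyfit(Q[:,0],Q[:,1],1); r=Q[:,1]-a*Q[:,0]-b; k=abs(r)<.008; a,b=np.polyfit(Q[k,0],Q[k,1],1); return a,b
def circ(Q,r):
    f=lambda p:np.hypot(Q[:,0]-p[0],Q[:,1]-p[1])-r
    return least_squares(f,Q[:,:2].mean(0),loss="soft_l1",f_scale=.002).x
E
python3 - <<'E'
from fit import *
for n in("w1.npz","top0.npz","side0.npz"):
    s=dict(np.load(n)); P=cloud(s).reshape(-1,3); P=P[np.isfinite(P).all(1)]
    B=P[(abs(P[:,0]-.42)<.13)&(abs(P[:,1]+.21)<.05)]
    rib=B[(B[:,2]>.044)&(B[:,2]<.057)&(B[:,0]>.4)&(B[:,0]<.49)&(abs(B[:,1]+.21)<.02)]; a,b=line(rib)
    pl=B[(B[:,2]>.064)&(B[:,2]<.078)&(B[:,0]>.49)]
    print(n,len(rib),"yaw",np.degrees(np.arctan(a)).round(2),"y at .424",(a*.424+b).round(4),"rib z",np.median(rib[:,2]).round(4),"plate",len(pl),np.percentile(pl,[2,50,98],axis=0).round(4).tolist())
    rg=B[(B[:,2]>.019)&(B[:,2]<.03)&(B[:,0]<.39)]
    print(" ring",len(rg),circ(rg,.039), np.percentile(rg,[1,99],axis=0).round(4).tolist(), "counter z",np.median(P[(abs(P[:,0]-.35)<.04)&(abs(P[:,1]+.12)<.03)][:,2]).round(4))
rep()
E
```

```text
w1.npz 920 yaw -4.94 y at .424 -0.2105 rib z 0.0508 plate 435 [[0.4989, -0.2457, 0.0643], [0.503, -0.2174, 0.0704], [0.5113, -0.1891, 0.072]]
 ring 946 [ 0.34453255 -0.20428254] [[0.3047, -0.243, 0.0192], [0.3856, -0.1658, 0.0262]] counter z 0.3037
top0.npz 106 yaw -4.71 y at .424 -0.2087 rib z 0.0507 plate 41 [[0.5, -0.2448, 0.0652], [0.5058, -0.2186, 0.0695], [0.5164, -0.1879, 0.0749]]
 ring 128 [ 0.34641709 -0.20245039] [[0.3063, -0.2414, 0.0192], [0.3878, -0.1627, 0.0293]] counter z 0.6233
side0.npz 71 yaw -4.49 y at .424 -0.2083 rib z 0.0506 plate 32 [[0.4979, -0.2502, 0.0642], [0.5025, -0.2139, 0.0705], [0.5108, -0.1859, 0.0743]]
 ring 113 [ 0.34346293 -0.202611  ] [[0.3082, -0.2435, 0.0191], [0.3871, -0.1637, 0.029]] counter z 0.0039
t 3.2 tcp [ 0.3708 -0.2058  0.2534] cmd [ 0.3707 -0.2063  0.253 ] yaw -3.09 tilt [ 0.   -0.03] F [ 0.6 -0.6 -0.3] M [ 0.01 -0.02 -0.01] gap 1.001 q [-0.77  0.26  1.91 -0.    0.97  0.85]
```

Run:
```python
from m import *
print(rel(pose([.422,-.2097,.153],-4.7)),rel(pose([.422,-.2097,.037],-4.7)))
```

```text
[-0.0, -0.0, 0.033, 0.514, 0.005, 1.0] [-0.0, -0.0, 0.033, 0.514, 0.005, 2.16]
```

{"fn": "move_arm", "kwargs": {
  "plan": [
    [[0,0,0.03,0.13,0,0.1,0.4],[0,0,0.03,0.26,0,0.25,0.4],[0,0,0.03,0.39,0,0.4,0.4],[0,0,0.03,0.514,0.005,0.55,0.4],[0,0,0.033,0.514,0.005,0.7,0.4],[0,0,0.033,0.514,0.005,0.85,0.4],[0,0,0.033,0.514,0.005,1.0,0.4],[0,0,0.033,0.514,0.005,1.0,0.4]]
  ]
}}

```text
t: 4.2
tcp_pos: [0.4216, -0.2104, 0.1524]
tool_rot: [0.999, -0.041, -0.001, -0.0]
force: [-0.7, -0.1, 0.5]
finger_gap: 0.601
```

Run:
```python
from fit import *
did([0,0,.033,.514,.005,1]); rep()
s=snapshot("wrist"); save("w2",s["img"]); P=cloud(s).reshape(-1,3); P=P[np.isfinite(P).all(1)]
B=P[(abs(P[:,0]-.42)<.13)&(abs(P[:,1]+.21)<.05)]
rib=B[(B[:,2]>.044)&(B[:,2]<.057)&(B[:,0]>.4)&(B[:,0]<.49)&(abs(B[:,1]+.21)<.02)]; a,b=line(rib)
pl=B[(B[:,2]>.064)&(B[:,2]<.078)&(B[:,0]>.49)]
print("yaw",np.degrees(np.arctan(a)).round(2),"y at .422",(a*.422+b).round(4),rib.mean(0),len(pl),np.percentile(pl,[2,50,98],axis=0).round(4).tolist() if len(pl) else 0)
```

```text
t 4.2 tcp [ 0.4216 -0.2104  0.1524] cmd [ 0.422  -0.2097  0.153 ] yaw -4.74 tilt [-0.09  0.06] F [-0.7 -0.1  0.5] M [0.02 0.02 0.01] gap 0.601 q [-0.7   0.49  1.91 -0.    0.75  0.95]
yaw -4.98 y at .422 -0.2105 [ 0.44599288 -0.21257421  0.05080287] 799 [[0.4994, -0.2459, 0.0646], [0.5037, -0.2178, 0.0706], [0.5086, -0.1893, 0.072]]
```

{"fn": "move_arm", "kwargs": {
  "plan": [
    [[0,0,0,0,0.006,0.14,0.4],[0,0,0,0,0.006,0.28,0.4],[0,0,0,0,0.006,0.42,0.4],[0,0,0,0,0.006,0.56,0.4],[0,0,0,0,0.006,0.7,0.4],[0,0,0,0,0.006,0.84,0.4],[0,0,0,0,0.006,0.97,0.4],[0,0,0,0,0.006,1.0,0.4]]
  ]
}}

```text
t: 5.25
tcp_pos: [0.4216, -0.2102, 0.0523]
tool_rot: [0.999, -0.041, -0.001, -0.001]
force: [0.1, -0.2, -0.2]
finger_gap: 0.596
```

{"fn": "move_arm", "kwargs": {
  "plan": [
    [[0,0,0,0,0,0.08,0.4],[0,0,0,0,0,0.16,0.5],[0,0,0,0,0,0.16,0.7],[0,0,0,0,0,0.16,0.9],[0,0,0,0,0,0.16,1],[0,0,0,0,0,0.16,1],[0,0,0,0,0,0.16,1],[0,0,0,0,0,0.16,1]]
  ],
  "force": 80
}}

```text
t: 6.25
tcp_pos: [0.422, -0.2106, 0.0375]
tool_rot: [0.999, -0.041, 0.0, 0.0]
force: [-0.2, -0.5, 1.9]
finger_gap: 0.125
```

Run:
```python
from m import *
did([0,0,0,0,.006,1]);did([0,0,0,0,0,.16]); rep()
```

```text
t 6.25 tcp [ 0.422  -0.2106  0.0375] cmd [ 0.422  -0.2103  0.037 ] yaw -4.72 tilt [ 0.01 -0.01] F [-0.2 -0.5  1.9] M [ 0.01  0.06 -0.09] gap 0.125 q [-0.7   0.72  1.96  0.    0.45  0.95]
```

{"fn": "move_arm", "kwargs": {
  "plan": [
    [[0,0,0,0,0,-0.05,1],[0,0,0,0,0,-0.17,1],[0,0,0,0,0,-0.32,1],[0,0,0,0,0,-0.47,1],[0,0,0,0,0,-0.62,1],[0,0,0,0,0,-0.77,1],[0,0,0,0,0,-0.92,1],[0,0,0,0,0,-1,1]]
  ]
}}

```text
t: 7.25
tcp_pos: [0.4222, -0.2107, 0.1388]
tool_rot: [0.999, -0.041, 0.001, 0.001]
force: [-0.5, 0.2, -3.2]
finger_gap: 0.128
```

{"fn": "move_arm", "kwargs": {
  "plan": [
    [[0,0,0,0,0,-0.15,1],[0,0,0,0,0,-0.3,1],[0,0,0,0,0,-0.45,1],[0,0,0,0,0,-0.6,1],[0,0,0,0,0,-0.75,1],[0,0,0,0,0,-0.9,1],[0,0,0,0,-0.1,-1,1],[0,0,0,0,-0.2,-1,1]]
  ]
}}

```text
t: 8.25
tcp_pos: [0.4236, -0.1898, 0.2379]
tool_rot: [0.999, -0.041, 0.0, 0.0]
force: [0.5, -0.4, -2.8]
finger_gap: 0.128
```

Run:
```python
from m import *
did([0,0,0,0,0,-1]);did([0,0,0,0,-.2,-1]); rep(); print(rel(pose([.572,.075,.237],-4)))
```

```text
t 8.25 tcp [ 0.4236 -0.1898  0.2379] cmd [ 0.4236 -0.1904  0.237 ] yaw -4.73 tilt [ 0.05 -0.02] F [ 0.5 -0.4 -2.8] M [-0.02  0.02  0.05] gap 0.128 q [-0.66  0.34  1.84  0.    0.96  0.99]
[-0.0, -0.0, -0.016, 1.26, -2.767, 0.0]
```

{"fn": "move_arm", "kwargs": {
  "plan": [
    [[0,0,0,0.05,-0.12,0,1],[0,0,0,0.1,-0.25,0,1],[0,0,0,0.15,-0.38,0,1],[0,0,0,0.2,-0.51,0,1],[0,0,0,0.26,-0.64,0,1],[0,0,0,0.32,-0.77,0,1],[0,0,0,0.37,-0.89,0,1],[0,0,0,0.42,-1,0,1]]
  ]
}}

```text
t: 9.25
tcp_pos: [0.4741, -0.0936, 0.2373]
tool_rot: [0.999, -0.041, -0.0, 0.0]
force: [-0.2, 0.3, -2.5]
finger_gap: 0.128
```

{"fn": "move_arm", "kwargs": {
  "plan": [
    [[0,0,0,0.05,-0.12,0,1],[0,0,0,0.1,-0.25,0,1],[0,0,0,0.15,-0.38,0,1],[0,0,0,0.2,-0.51,0,1],[0,0,0,0.26,-0.64,0,1],[0,0,0,0.32,-0.77,0,1],[0,0,0,0.37,-0.89,0,1],[0,0,0,0.42,-1,0,1]]
  ]
}}

```text
t: 10.25
tcp_pos: [0.5241, 0.0026, 0.2373]
tool_rot: [0.999, -0.041, -0.0, 0.0]
force: [-0.6, 0.2, -3.3]
finger_gap: 0.129
```

{"fn": "move_arm", "kwargs": {
  "plan": [
    [[0,0,-0.016,0.05,-0.12,0,1],[0,0,-0.016,0.1,-0.25,0,1],[0,0,-0.016,0.16,-0.38,0,1],[0,0,-0.016,0.22,-0.5,0,1],[0,0,-0.016,0.28,-0.61,0,1],[0,0,-0.016,0.34,-0.7,0,1],[0,0,-0.016,0.42,-0.767,0,1],[0,0,-0.016,0.42,-0.767,0,1]]
  ]
}}

```text
t: 11.25
tcp_pos: [0.5728, 0.0751, 0.2373]
tool_rot: [0.999, -0.035, 0.0, 0.0]
force: [-0.4, -0.7, -3.0]
finger_gap: 0.132
```

Run:
```python
from m import *
did([0,0,0,.42,-1,0]);did([0,0,0,.42,-1,0]);did([0,0,-.016,.42,-.767,0]); rep()
s=snapshot("wrist"); np.savez("w3.npz",**{k:np.array(v) for k,v in s.items()}); save("w3",s["img"],1.25)
```

```text
t 11.25 tcp [0.5728 0.0751 0.2373] cmd [0.572 0.075 0.237] yaw -3.96 tilt [ 0.05 -0.01] F [-0.4 -0.7 -3. ] M [ 0.01  0.04 -0.02] gap 0.132 q [-0.06  0.48  1.57 -0.    1.09  1.58]
```

View pics/w3.png

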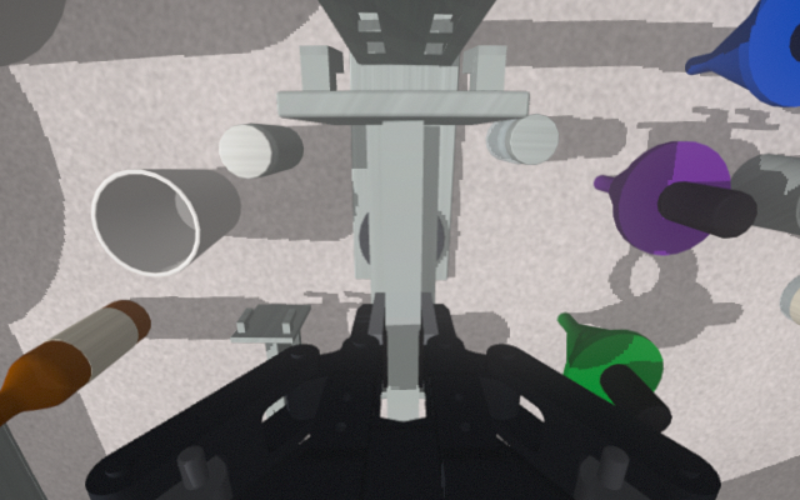

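The wrist view shows the bracket held straight, with its plate at (405,105) and claws at (320,65) and (487,65). The upright's lower part and slots are visible at the top, around (405,30). I'll fit both in the same frame.

Run:
```python
from fit import *
s2=snapshot("side"); np.savez("side1.npz",**{k:np.array(v) for k,v in s2.items()})
s3=snapshot("top"); np.savez("top1.npz",**{k:np.array(v) for k,v in s3.items()})
np.set_printoptions(suppress=True)
for n in("w3.npz","side0.npz","top0.npz","side1.npz","top1.npz"):
    P=cloud(dict(np.load(n))).reshape(-1,3); P=P[np.isfinite(P).all(1)]
    # upright face: points near x .71
    a=np.radians(-4); ex=np.array([np.cos(a),np.sin(a)]); ey=np.array([-np.sin(a),np.cos(a)])
    o=np.array([.7105,.066]); u=(P[:,:2]-o)@ex; v=(P[:,:2]-o)@ey
    k=(abs(u)<.006)&(abs(v)<.05)&(P[:,2]>.03)&(P[:,2]<.256)
    if k.sum()>20:
        A=np.c_[v[k],P[k,2],np.ones(k.sum())]; c=np.linalg.lstsq(A,u[k],rcond=None)[0]
        print(n,"face n",k.sum(),"u0",np.median(u[k]).round(4),"slope v,z",c[:2].round(3),"v range",np.percentile(v[k],[1,99]).round(4),"z",np.percentile(P[k,2],[1,99]).round(3))
        for lo in (.04,.1,.16,.22):
            q=k&(P[:,2]>lo)&(P[:,2]<lo+.035)
            if q.sum()>20: print("   z",lo,"v",np.percentile(v[q],[0.5,99.5]).round(4),"u",np.median(u[q]).round(4))
    if n in("w3.npz","side1.npz","top1.npz"):
        T=pose([.572,.075,.237],-4); L=(P-T[:3,3])@T[:3,:3]  # tool frame
        b=(L[:,0]>.05)&(L[:,0]<.11)&(abs(L[:,1])<.045)&(L[:,2]>-.045)&(L[:,2]<-.025)
        print(n,"plate top tool",b.sum(),np.percentile(L[b],[1,50,99],axis=0).round(4).tolist() if b.sum() else 0)
        r=(L[:,0]>.015)&(L[:,0]<.07)&(abs(L[:,1])<.02)&(L[:,2]>-.02)&(L[:,2]<-.006)
        if r.sum()>20: print("  rib line",np.polyfit(L[r,0],L[r,1],1).round(4), "z vs x",np.polyfit(L[r,0],L[r,2],1).round(4))
```

```text
w3.npz face n 5018 u0 -0.0015 slope v,z [ 0.015 -0.005] v range [-0.043   0.0394] z [0.033 0.169]
   z 0.04 v [-0.0434  0.0398] u -0.0015
   z 0.1 v [-0.0433  0.0399] u -0.0013
   z 0.16 v [-0.0436  0.0395] u -0.0016
w3.npz plate top tool 5825 [[0.0794, -0.0289, -0.035], [0.0832, -0.0001, -0.0332], [0.0964, 0.0286, -0.0251]]
  rib line [-0.0002 -0.0001] z vs x [-0.0001 -0.0136]
side0.npz face n 857 u0 -0.0014 slope v,z [0.033 0.001] v range [-0.0431  0.0426] z [0.032 0.253]
   z 0.04 v [-0.0444  0.0414] u -0.0015
   z 0.1 v [-0.0441  0.0421] u -0.0012
   z 0.16 v [-0.0428  0.0431] u -0.0014
   z 0.22 v [-0.0419  0.0423] u -0.0014
top0.npz face n 416 u0 -0.0003 slope v,z [0.013 0.004] v range [-0.0419  0.0414] z [0.035 0.254]
   z 0.04 v [-0.0418  0.0407] u 0.0
   z 0.1 v [-0.0401  0.0414] u -0.0003
   z 0.16 v [-0.0419  0.0404] u -0.0002
   z 0.22 v [-0.041   0.0421] u 0.0001
side1.npz face n 848 u0 -0.0014 slope v,z [0.034 0.001] v range [-0.043   0.0425] z [0.033 0.253]
   z 0.04 v [-0.0441  0.0428] u -0.0014
   z 0.1 v [-0.0428  0.0428] u -0.0013
   z 0.16 v [-0.0435  0.0418] u -0.0013
   z 0.22 v [-0.0435  0.0426] u -0.0013
side1.npz plate top tool 69 [[0.0777, -0.0303, -0.0368], [0.0811, -0.0029, -0.0322], [0.0953, 0.0272, -0.0252]]
  rib line [-0.0187 -0.0008] z vs x [ 0.0259 -0.014 ]
top1.npz face n 418 u0 -0.0003 slope v,z [0.012 0.004] v range [-0.0419  0.0416] z [0.033 0.254]
   z 0.04 v [-0.0418  0.0404] u -0.0002
   z 0.1 v [-0.0402  0.0417] u -0.0003
   z 0.16 v [-0.0417  0.0411] u -0.0004
   z 0.22 v [-0.0401  0.0419] u 0.0002
top1.npz plate top tool 59 [[0.0791, -0.0286, -0.0382], [0.0828, -0.0006, -0.0322], [0.0945, 0.0264, -0.0256]]
```

Run:
```python
from m import *
print(rel(pose([.5966,.0743,.180],-4.8)))
```

```text
[-0.0, -0.0, 0.018, 0.246, -0.01, 0.57]
```

{"fn": "move_arm", "kwargs": {
  "plan": [
    [[0,0,0.018,0.05,-0.01,0.1,1],[0,0,0.018,0.1,-0.01,0.2,1],[0,0,0.018,0.15,-0.01,0.3,1],[0,0,0.018,0.2,-0.01,0.4,1],[0,0,0.018,0.246,-0.01,0.5,1],[0,0,0.018,0.246,-0.01,0.57,1],[0,0,0.018,0.246,-0.01,0.57,1],[0,0,0.018,0.246,-0.01,0.57,1]]
  ]
}}

```text
t: 12.4
tcp_pos: [0.5965, 0.0741, 0.1805]
tool_rot: [0.999, -0.042, 0.0, -0.0]
force: [0.1, -0.0, -2.4]
finger_gap: 0.131
```

Run:
```python
from fit import *
np.set_printoptions(suppress=True)
did([0,0,.018,.246,-.01,.57]); rep()
s=snapshot("wrist"); np.savez("w4.npz",**{k:np.array(v) for k,v in s.items()}); save("w4",s["img"],1.25)
T,_=meas(); P=cloud(s).reshape(-1,3); P=P[np.isfinite(P).all(1)]; L=(P-T[:3,3])@T[:3,:3]
k=(abs(L[:,0]-.113)<.006)&(abs(L[:,1])<.05)&(P[:,2]<.25)&(P[:,2]>.03)
print(k.sum(),"face x",np.median(L[k,0]).round(4),"slope",np.polyfit(L[k,1],L[k,0],1).round(4))
for lo in np.arange(.03,.25,.03):
    q=k&(P[:,2]>lo)&(P[:,2]<lo+.03)
    if q.sum()>30: print(lo.round(2),q.sum(),np.percentile(L[q,1],[.5,99.5]).round(4),np.median(L[q,0]).round(4))
b=(L[:,0]>.07)&(L[:,0]<.09)&(abs(L[:,1])<.045)&(L[:,2]>-.045)&(L[:,2]<-.025)
print("plate",np.percentile(L[b],[.5,50,99.5],axis=0).round(4).tolist())
```

```text
t 12.4 tcp [0.5965 0.0741 0.1805] cmd [0.5966 0.0743 0.18  ] yaw -4.8 tilt [ 0.02 -0.  ] F [ 0.1 -0.  -2.4] M [ 0.04  0.03 -0.02] gap 0.131 q [-0.06  0.58  1.56  0.    0.99  1.59]
9276 face x 0.1126 slope [-0.0017  0.1129]
0.03 826 [-0.0413  0.0419] 0.1126
0.06 479 [-0.0357  0.0355] 0.1127
0.09 1346 [-0.0301  0.0302] 0.1128
0.12 1478 [-0.0411  0.0418] 0.1126
0.15 4626 [-0.0412  0.042 ] 0.1126
0.18 521 [-0.0413  0.0424] 0.1125
plate [[0.0785, -0.0291, -0.0347], [0.0816, 0.0004, -0.0329], [0.0896, 0.0294, -0.0251]]
```

View pics/w4.png

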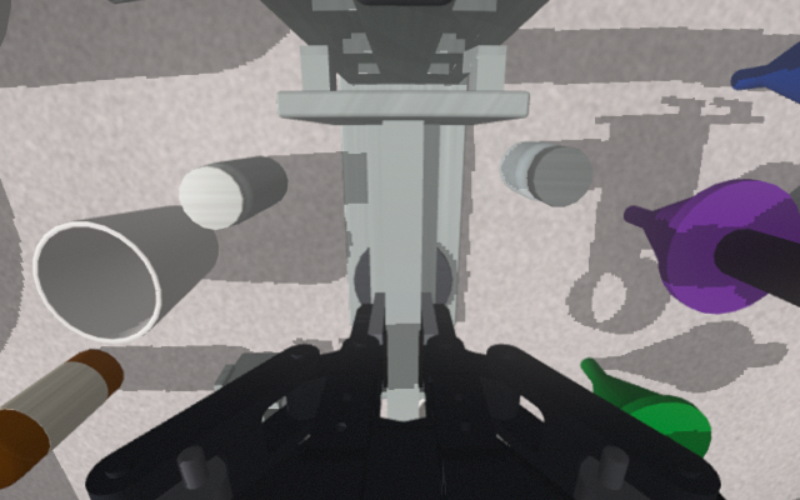

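The wrist view shows the plate at (405,105), centred on the upright, and both claws at (320,65) and (487,65) aligned with the top slot pair. Numerically it is within 0.5 mm and 0.1°. Pushing in now.

{"fn": "move_arm", "kwargs": {
  "plan": [
    [[0,0,0,0.04,0,0,1],[0,0,0,0.08,0,0,1],[0,0,0,0.12,0,0,1],[0,0,0,0.16,0,0,1],[0,0,0,0.2,0,0,1],[0,0,0,0.24,0,0,1],[0,0,0,0.265,0,0,1],[0,0,0,0.275,0,0,1]]
  ]
}}

```text
t: 13.45
tcp_pos: [0.6226, 0.0719, 0.18]
tool_rot: [0.999, -0.042, -0.002, -0.0]
force: [-6.2, 0.8, 0.4]
finger_gap: 0.13
```

Run:
```python
from m import *
did([0,0,0,.275,0,0]); rep()
```

```text
t 13.45 tcp [0.6226 0.0719 0.18  ] cmd [0.624 0.072 0.18 ] yaw -4.8 tilt [-0.19  0.01] F [-6.2  0.8  0.4] M [-0.03  0.54  0.01] gap 0.13 q [-0.06  0.62  1.49 -0.    1.03  1.59]
```

{"fn": "move_arm", "kwargs": {
  "plan": [
    [[0,0,0,0.01,0,0,1],[0,0,0,0.02,0,0,1],[0,0,0,0.025,0,0.02,1],[0,0,0,0.025,0,0.05,1],[0,0,0,0.025,0,0.08,1],[0,0,0,0.025,0,0.11,1],[0,0,0,0.025,0,0.13,1],[0,0,0,0.025,0,0.14,1]]
  ]
}}

```text
t: 14.45
tcp_pos: [0.6242, 0.0719, 0.1659]
tool_rot: [0.999, -0.042, -0.003, -0.0]
force: [-7.7, 0.2, -1.6]
finger_gap: 0.128
```

Run:
```python
from m import *
did([0,0,0,.025,0,.14]); rep()
```

```text
t 14.45 tcp [0.6242 0.0719 0.1659] cmd [0.6265 0.0718 0.166 ] yaw -4.79 tilt [-0.29  0.02] F [-7.7  0.2 -1.6] M [ 0.03  0.66 -0.03] gap 0.128 q [-0.06  0.64  1.5   0.    1.01  1.59]
```

{"fn": "move_arm", "kwargs": {
  "plan": [
    [[0,0,0,0,0,0.015,1],[0,0,0,0,0,0.03,1],[0,0,0,0,0,0.045,1],[0,0,0,0,0,0.055,1],[0,0,0,0,0,0.065,1],[0,0,0,0,0,0.075,1],[0,0,0,0,0,0.08,1],[0,0,0,0,0,0.08,1]]
  ]
}}

```text
t: 15.45
tcp_pos: [0.6244, 0.0719, 0.1601]
tool_rot: [0.999, -0.042, -0.002, -0.0]
force: [-12.2, 0.8, 9.5]
finger_gap: 0.13
```

Run:
```python
from m import *
did([0,0,0,0,0,.08]); rep()
```

```text
t 15.45 tcp [0.6244 0.0719 0.1601] cmd [0.6265 0.0718 0.158 ] yaw -4.81 tilt [-0.21  0.02] F [-12.2   0.8   9.5] M [-0.01  1.17 -0.06] gap 0.13 q [-0.06  0.65  1.5   0.    1.    1.59]
```

{"fn": "move_arm", "kwargs": {
  "plan": [
    [[0,0,0,0,0,0.015,1],[0,0,0,0,0,0.03,1],[0,0,0,0,0,0.03,1],[0,0,0,-0.01,0,0.03,1],[0,0,0,-0.015,0,0.03,1],[0,0,0,-0.02,0,0.03,1],[0,0,0,-0.02,0,0.03,1],[0,0,0,-0.02,0,0.03,1]]
  ]
}}

```text
t: 16.45
tcp_pos: [0.6239, 0.072, 0.1583]
tool_rot: [0.999, -0.042, 0.0, -0.0]
force: [-8.9, 0.9, 13.3]
finger_gap: 0.131
```

Run:
```python
from m import *
did([0,0,0,-.02,0,.03]); rep()
s=snapshot("wrist"); np.savez("w5.npz",**{k:np.array(v) for k,v in s.items()}); a=s["img"][0:130,180:460]
s=snapshot("side"); np.savez("side2.npz",**{k:np.array(v) for k,v in s.items()}); b=s["img"][130:250,200:340]
save("w5",np.vstack([cv2.resize(a,(700,300)),cv2.resize(b,(350,300)).repeat(1,0) if 0 else np.hstack([cv2.resize(b,(350,300),interpolation=2)]*2)]))
```

```text
t 16.45 tcp [0.6239 0.072  0.1583] cmd [0.6245 0.072  0.155 ] yaw -4.79 tilt [0.01 0.  ] F [-8.9  0.9 13.3] M [-0.01  1.23 -0.08] gap 0.131 q [-0.06  0.65  1.51  0.    0.99  1.59]
```

View pics/w5.png

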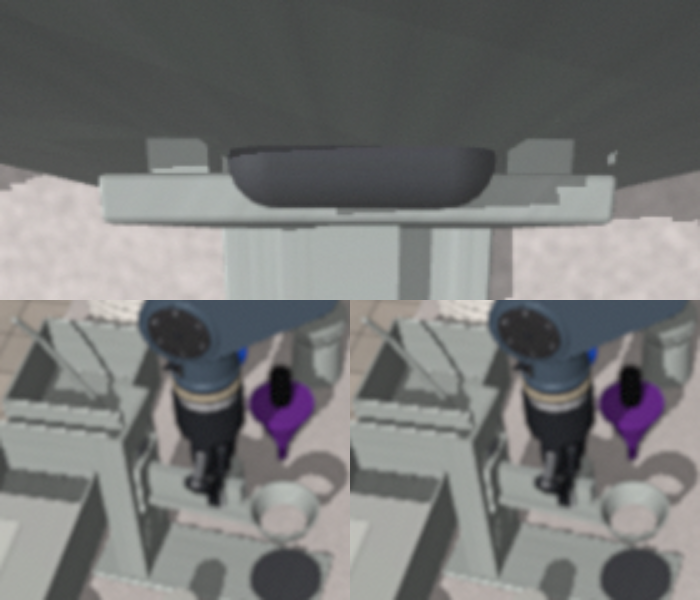

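The wrist crop shows the dark catch nose at (360,175) lying over the plate's top edge. I'll check how far it protrudes and whether the bracket is home, then press once more.

```bash
cat > cat.py <<'E'
from fit import *
def chk(s):
    P=cloud(s).reshape(-1,3); P=P[np.isfinite(P).all(1)]
    a=np.radians(-4.8); o=np.array([.7092,.0648]); d=P[:,:2]-o
    u=d@[np.cos(a),np.sin(a)]; v=d@[-np.sin(a),np.cos(a)]; z=P[:,2]
    def q(n,k): print(n,k.sum(),"u",np.percentile(u[k],[1,10,50,90]).round(4) if k.any() else "","z",np.percentile(z[k],[5,50,95]).round(4) if k.any() else "")
    q("plate top side",(abs(v)>.018)&(abs(v)<.027)&(u>-.0075)&(u<-.001)&(z>.17)&(z<.215))
    q("catch",(abs(v)<.011)&(u>-.02)&(u<-.001)&(z>.197)&(z<.225))
    q("face above",(abs(v)>.02)&(abs(v)<.04)&(abs(u)<.006)&(z>.215)&(z<.25))
E
python3 - <<'E'
from cat import *
chk(dict(np.load("w5.npz"))); chk(dict(np.load("w4.npz"))); chk(dict(np.load("side2.npz")))
E
```

```text
plate top side 1328 u [-0.0073 -0.007  -0.0046 -0.0023] z [0.1922 0.1935 0.1945]
catch 2047 u [-0.0062 -0.0057 -0.0036 -0.0015] z [0.2011 0.2041 0.2055]
face above 1748 u [-0.0007 -0.0005 -0.0003 -0.0001] z [0.2155 0.22   0.2236]
plate top side 0 u  z 
catch 273 u [-0.0066 -0.0064 -0.0061 -0.0058] z [0.1991 0.2008 0.2025]
face above 0 u  z 
plate top side 11 u [-0.0073 -0.0072 -0.0071 -0.0041] z [0.1747 0.1938 0.1961]
catch 23 u [-0.0067 -0.0065 -0.0042 -0.0012] z [0.201  0.2053 0.2138]
face above 71 u [-0.0027 -0.0014 -0.0004  0.0027] z [0.2191 0.2345 0.2495]
```

{"fn": "move_arm", "kwargs": {
  "plan": [
    [[0,0,0,0,0,0.015,1],[0,0,0,0,0,0.03,1],[0,0,0,0,0,0.045,1],[0,0,0,0,0,0.06,1],[0,0,0,0,0,0.06,1],[0,0,0,0,0,0.06,1],[0,0,0,0,0,0.06,1],[0,0,0,0,0,0.06,1]]
  ]
}}

```text
t: 17.55
tcp_pos: [0.6238, 0.072, 0.1574]
tool_rot: [0.999, -0.042, 0.001, 0.0]
force: [-19.2, 0.5, 36.5]
finger_gap: 0.125
```

Run:
```python
from cat import *
did([0,0,0,0,0,.06]); rep(); chk(snapshot("wrist"))
```

```text
t 17.55 tcp [0.6238 0.072  0.1574] cmd [0.6245 0.072  0.149 ] yaw -4.78 tilt [ 0.13 -0.03] F [-19.2   0.5  36.5] M [-0.04  2.1  -0.08] gap 0.125 q [-0.06  0.65  1.51 -0.    0.98  1.59]
plate top side 1281 u [-0.0074 -0.007  -0.0047 -0.0024] z [0.1859 0.1933 0.1945]
catch 2113 u [-0.0062 -0.0058 -0.0037 -0.0015] z [0.2009 0.204  0.2055]
face above 1660 u [-0.0007 -0.0005 -0.0003 -0.0001] z [0.2156 0.2195 0.223 ]
```

It's home: the plate top is at 193 mm as nominal, the catch is 6 mm proud, and the bracket stays hard against the stop at 36 N. Unloading, releasing and backing up.

{"fn": "move_arm", "kwargs": {
  "plan": [
    [[0,0,0,0,0,-0.04,1],[0,0,0,0,0,-0.08,1],[0,0,0,0,0,-0.09,1],[0,0,0,0,0,-0.09,0.7],[0,0,0,0,0,-0.09,0.5],[0,0,0,0,0,-0.09,0.4],[0,0,0,0,0,-0.09,0.4],[0,0,0,0,0,-0.09,0.4]]
  ]
}}

```text
t: 18.6
tcp_pos: [0.6246, 0.0717, 0.1583]
tool_rot: [0.999, -0.042, 0.0, 0.0]
force: [-0.0, 0.0, 0.1]
finger_gap: 0.595
```

{"fn": "move_arm", "kwargs": {
  "plan": [
    [[0,0,0,0,0,-0.1,0.4],[0,0,0,0,0,-0.24,0.4],[0,0,0,0,0,-0.38,0.4],[0,0,0,0,0,-0.52,0.4],[0,0,0,-0.1,0.1,-0.66,0.2],[0,0,0,-0.25,0.25,-0.8,0],[0,0,0,-0.4,0.4,-0.9,0],[0,0,0,-0.5,0.5,-0.9,0]]
  ]
}}

```text
t: 19.6
tcp_pos: [0.5695, 0.025, 0.2494]
tool_rot: [0.999, -0.042, 0.001, 0.0]
force: [0.1, -0.6, -0.0]
finger_gap: 1.004
```

Run:
```python
from cat import *
did([0,0,0,0,0,-.09]);did([0,0,0,-.5,.5,-.9]); rep(); chk(snapshot("side"))
s=snapshot("top"); np.savez("top2.npz",**{k:np.array(v) for k,v in s.items()})
w=snapshot("wrist"); np.savez("w6.npz",**{k:np.array(v) for k,v in w.items()})
for n,s in(("w",w),("top",s),("side",snapshot("side"))):
    P=cloud(s).reshape(-1,3); P=P[np.isfinite(P).all(1)]
    r=P[(abs(P[:,2]-.147)<.006)&(np.hypot(P[:,0]-.547,P[:,1]-.078)<.055)]
    if len(r)>30: print(n,"ring",len(r),circ(r,.039),np.percentile(r,[1,99],axis=0).round(4).tolist())
    h=P[(P[:,2]>.125)&(np.hypot(P[:,0]-.571,P[:,1]+.295)<.03)]; l=P[(P[:,2]>.1)&(P[:,2]<.118)&(np.hypot(P[:,0]-.571,P[:,1]+.295)<.05)]
    if len(h)>20:print(n,"handle",len(h),np.percentile(h,[2,50,98],axis=0).round(4).tolist(),"lid",np.percentile(l,[1,99],axis=0).round(4).tolist())
h=pose([.571,-.295,.26],-4.8); print(rel(h))
```

```text
t 19.6 tcp [0.5695 0.025  0.2494] cmd [0.5705 0.0263 0.248 ] yaw -4.85 tilt [ 0.08 -0.02] F [ 0.1 -0.6 -0. ] M [-0.04  0.05  0.01] gap 1.004 q [-0.15  0.46  1.58 -0.    1.1   1.5 ]
plate top side 16 u [-0.0075 -0.0075 -0.0048 -0.0016] z [0.1752 0.1926 0.2139]
catch 20 u [-0.0079 -0.0071 -0.0038 -0.0014] z [0.2015 0.2053 0.2195]
face above 69 u [-0.0023 -0.0016 -0.0004  0.0007] z [0.2173 0.2341 0.2491]
w ring 1615 [0.54670239 0.07796986] [[0.507, 0.0389, 0.1411], [0.5968, 0.118, 0.1474]]
top ring 49 [0.54843005 0.08026845] [[0.5076, 0.0411, 0.1412], [0.543, 0.1113, 0.1497]]
top handle 93 [[0.5582, -0.3106, 0.1297], [0.5713, -0.2955, 0.1625], [0.585, -0.2853, 0.1675]] lid [[0.5321, -0.3394, 0.1049], [0.6128, -0.2588, 0.1163]]
side ring 168 [0.54610536 0.08025648] [[0.507, 0.0389, 0.1411], [0.6004, 0.1192, 0.1506]]
side handle 107 [[0.5552, -0.3122, 0.128], [0.5676, -0.2891, 0.1549], [0.5813, -0.2816, 0.1653]] lid [[0.5283, -0.3365, 0.1016], [0.5904, -0.2582, 0.1172]]
[-0.0, -0.0, -0.0, 0.275, 3.202, -0.12]
```

{"fn": "move_arm", "kwargs": {
  "plan": [
    [[0,0,0,0,0.12,-0.04,0],[0,0,0,0,0.25,-0.08,0],[0,0,0,0,0.38,-0.12,0],[0,0,0,0,0.51,-0.12,0],[0,0,0,0,0.64,-0.12,0],[0,0,0,0,0.77,-0.12,0],[0,0,0,0,0.89,-0.12,0],[0,0,0,0,1,-0.12,0]]
  ]
}}

```text
t: 20.8
tcp_pos: [0.5619, -0.0744, 0.2602]
tool_rot: [0.999, -0.042, -0.0, -0.0]
force: [0.8, -0.7, 0.0]
finger_gap: 1.001
```

{"fn": "move_arm", "kwargs": {
  "plan": [
    [[0,0,0,0,0.12,0,0],[0,0,0,0,0.25,0,0],[0,0,0,0,0.38,0,0],[0,0,0,0,0.51,0,0],[0,0,0,0,0.64,0,0],[0,0,0,0,0.77,0,0],[0,0,0,0,0.89,0,0],[0,0,0,0,1,0,0]]
  ]
}}

```text
t: 21.8
tcp_pos: [0.5536, -0.174, 0.2603]
tool_rot: [0.999, -0.042, -0.0, -0.0]
force: [-0.7, 1.2, 0.4]
finger_gap: 1.0
```

{"fn": "move_arm", "kwargs": {
  "plan": [
    [[0,0,0,0,0.13,0,0],[0,0,0,0,0.27,0,0],[0,0,0,0,0.41,0,0],[0,0,0,0,0.55,0,0],[0,0,0,0,0.69,0,0],[0,0,0,0,0.82,0,0],[0,0,0,0,0.95,0,0],[0,0,0,0,1,0,0]]
  ]
}}

```text
t: 22.8
tcp_pos: [0.5452, -0.2739, 0.2603]
tool_rot: [0.999, -0.042, 0.0, 0.0]
force: [-0.6, -0.1, 0.3]
finger_gap: 0.999
```

Run:
```python
from fit import *
did([0,0,0,0,1,-.12]);did([0,0,0,0,1,0]);did([0,0,0,0,1,0]); rep()
w=snapshot("wrist"); np.savez("w7.npz",**{k:np.array(v) for k,v in w.items()}); save("w7",w["img"],1.25)
P=cloud(w).reshape(-1,3); P=P[np.isfinite(P).all(1)]
h=P[(P[:,2]>.155)&(np.hypot(P[:,0]-.571,P[:,1]+.295)<.03)]; l=P[(P[:,2]>.106)&(P[:,2]<.118)&(np.hypot(P[:,0]-.571,P[:,1]+.295)<.05)]
print("handle top",len(h),np.percentile(h,[1,50,99],axis=0).round(4).tolist(),"lid",np.percentile(l,[1,50,99],axis=0).round(4).tolist())
```

```text
t 22.8 tcp [ 0.5452 -0.2739  0.2603] cmd [ 0.5453 -0.2726  0.26  ] yaw -4.85 tilt [ 0.01 -0.  ] F [-0.6 -0.1  0.3] M [ 0.02  0.   -0.03] gap 0.999 q [-0.65  0.5   1.46  0.    1.18  1.01]
handle top 12514 [[0.5515, -0.3174, 0.1623], [0.5579, -0.2919, 0.3252], [0.5819, -0.2672, 0.3403]] lid [[0.5308, -0.3418, 0.1099], [0.5786, -0.2991, 0.1116], [0.6119, -0.2617, 0.1132]]
```

View pics/w7.png

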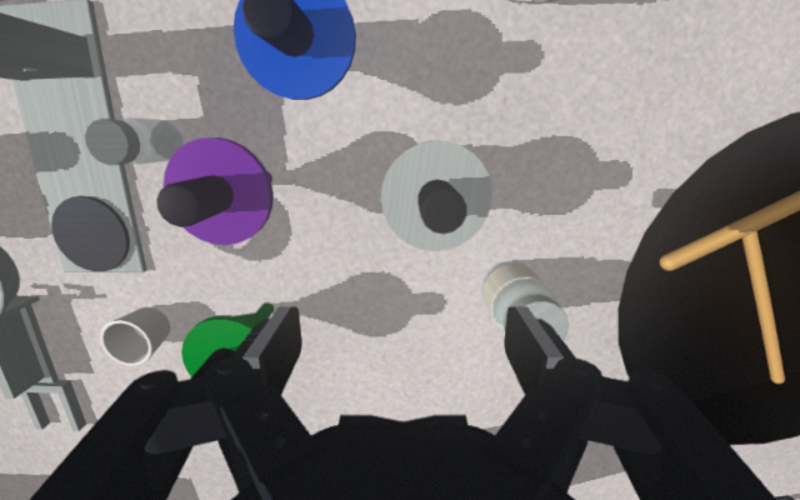

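The wrist view shows the steel funnel at (437,195), with its black handle top at (442,207). The purple, blue and green decoys are at (218,190), (295,45) and (215,350).

Run:
```python
from fit import *
P=cloud(dict(np.load("w7.npz"))).reshape(-1,3); P=P[np.isfinite(P).all(1)]
c=np.array([.571,-.3]); r=np.hypot(*(P[:,:2]-c).T)
h=P[(P[:,2]>.157)&(P[:,2]<.17)&(r<.03)]; print("handle top",len(h),np.percentile(h,[1,50,99],axis=0).round(4).tolist())
l=P[(P[:,2]>.106)&(P[:,2]<.118)&(r<.05)].astype(np.float32)
print(cv2.minEnclosingCircle(l[:,:2]),cv2.minEnclosingCircle(h[:,:2].astype(np.float32)))
print(rel(pose([.571,-.3005,.160],-4.8)),rel(pose([.571,-.3005,.146],-4.8)))
```

```text
handle top 1070 [[0.558, -0.3149, 0.1589], [0.5722, -0.3011, 0.1634], [0.5854, -0.2878, 0.1649]]Traceback (most recent call last):
  File "<stdin>", line 6, in <module>
cv2.error: OpenCV(4.12.0) /io/opencv/modules/imgproc/src/shapedescr.cpp:201: error: (-215:Assertion failed) count >= 0 && (depth == CV_32F || depth == CV_32S) in function 'minEnclosingCircle'
```

{"fn": "move_arm", "kwargs": {
  "plan": [
    [[0,0,0,0.1,0.09,0.05,0.2],[0,0,0,0.2,0.18,0.1,0.2],[0,0,0,0.288,0.264,0.15,0.2],[0,0,0,0.288,0.264,0.3,0.2],[0,0,0,0.288,0.264,0.45,0.2],[0,0,0,0.288,0.264,0.6,0.2],[0,0,0,0.288,0.264,0.75,0.2],[0,0,0,0.288,0.264,0.9,0.2]]
  ]
}}

```text
t: 23.85
tcp_pos: [0.5716, -0.3014, 0.1692]
tool_rot: [0.999, -0.042, -0.0, -0.0]
force: [0.7, -0.4, 0.0]
finger_gap: 0.802
```

{"fn": "move_arm", "kwargs": {
  "plan": [
    [[0,0,0,0,0,0.1,0.2],[0,0,0,0,0,0.2,0.2],[0,0,0,0,0,0.24,0.3],[0,0,0,0,0,0.24,0.5],[0,0,0,0,0,0.24,0.7],[0,0,0,0,0,0.24,0.9],[0,0,0,0,0,0.24,0.9],[0,0,0,0,0,0.24,0.9]]
  ],
  "force": 40
}}

```text
t: 24.85
tcp_pos: [0.572, -0.3018, 0.1469]
tool_rot: [0.999, -0.042, 0.0, 0.0]
force: [0.5, 0.0, 3.4]
finger_gap: 0.339
```

Run:
```python
from m import *
did([0,0,0,.288,.264,.9]);did([0,0,0,0,0,.24]); rep()
```

```text
t 24.85 tcp [ 0.572  -0.3018  0.1469] cmd [ 0.5718 -0.3013  0.146 ] yaw -4.81 tilt [ 0.05 -0.04] F [0.5 0.  3.4] M [-0.02  0.05 -0.01] gap 0.339 q [-0.66  0.68  1.47 -0.    0.99  1.  ]
```

{"fn": "move_arm", "kwargs": {
  "plan": [
    [[0,0,0,0,0,-0.06,0.9],[0,0,0,0,0,-0.18,0.9],[0,0,0,0,0,-0.32,0.9],[0,0,0,0,0,-0.46,0.9],[0,0,0,0,0,-0.6,0.9],[0,0,0,0,0,-0.74,0.9],[0,0,0,0,0,-0.88,0.9],[0,0,0,0,0,-1,0.9]]
  ]
}}

```text
t: 25.85
tcp_pos: [0.5718, -0.3016, 0.2474]
tool_rot: [0.999, -0.042, 0.0, 0.0]
force: [-0.5, -0.3, -2.7]
finger_gap: 0.341
```

{"fn": "move_arm", "kwargs": {
  "plan": [
    [[0,0,0,0,0,-0.14,0.9],[0,0,0,0,-0.05,-0.28,0.9],[0,0,0,0,-0.15,-0.42,0.9],[0,0,0,0,-0.25,-0.55,0.9],[0,0,0,0,-0.35,-0.68,0.9],[0,0,0,0,-0.5,-0.8,0.9],[0,0,0,0,-0.65,-0.92,0.9],[0,0,0,0,-0.8,-1,0.9]]
  ]
}}

```text
t: 26.85
tcp_pos: [0.5787, -0.2206, 0.3473]
tool_rot: [0.999, -0.042, 0.0, 0.0]
force: [-0.9, 0.2, -2.4]
finger_gap: 0.345
```

Run:
```python
from m import *
did([0,0,0,0,0,-1]);did([0,0,0,0,-.8,-1]); rep(); print(rel(pose([.5468,.0782,.346],-4.8)))
```

```text
t 26.85 tcp [ 0.5787 -0.2206  0.3473] cmd [ 0.5785 -0.2216  0.346 ] yaw -4.79 tilt [ 0.04 -0.01] F [-0.9  0.2 -2.4] M [-0.04 -0.03 -0.02] gap 0.345 q [-0.54  0.43  1.33  0.    1.38  1.11]
[-0.0, -0.0, -0.0, -0.567, -2.961, -0.0]
```

{"fn": "move_arm", "kwargs": {
  "plan": [
    [[0,0,0,-0.02,-0.12,0,0.9],[0,0,0,-0.05,-0.25,0,0.9],[0,0,0,-0.07,-0.38,0,0.9],[0,0,0,-0.1,-0.51,0,0.9],[0,0,0,-0.12,-0.63,0,0.9],[0,0,0,-0.15,-0.75,0,0.9],[0,0,0,-0.17,-0.87,0,0.9],[0,0,0,-0.19,-0.987,0,0.9]]
  ]
}}

```text
t: 27.85
tcp_pos: [0.5677, -0.1211, 0.3463]
tool_rot: [0.999, -0.042, 0.0, 0.0]
force: [-1.0, 0.7, -2.2]
finger_gap: 0.341
```

{"fn": "move_arm", "kwargs": {
  "plan": [
    [[0,0,0,-0.02,-0.12,0,0.9],[0,0,0,-0.05,-0.25,0,0.9],[0,0,0,-0.07,-0.38,0,0.9],[0,0,0,-0.1,-0.51,0,0.9],[0,0,0,-0.12,-0.63,0,0.9],[0,0,0,-0.15,-0.75,0,0.9],[0,0,0,-0.17,-0.87,0,0.9],[0,0,0,-0.19,-0.987,0,0.9]]
  ]
}}

```text
t: 28.85
tcp_pos: [0.5571, -0.0212, 0.3463]
tool_rot: [0.999, -0.042, 0.0, -0.0]
force: [0.3, -0.2, -3.0]
finger_gap: 0.342
```

{"fn": "move_arm", "kwargs": {
  "plan": [
    [[0,0,0,-0.02,-0.13,0,0.9],[0,0,0,-0.05,-0.27,0,0.9],[0,0,0,-0.07,-0.41,0,0.9],[0,0,0,-0.1,-0.55,0,0.9],[0,0,0,-0.12,-0.69,0,0.9],[0,0,0,-0.15,-0.83,0,0.9],[0,0,0,-0.187,-0.95,0,0.9],[0,0,0,-0.187,-0.987,0,0.9]]
  ]
}}

```text
t: 29.85
tcp_pos: [0.5465, 0.0789, 0.3463]
tool_rot: [0.999, -0.041, -0.0, 0.0]
force: [-0.8, -0.2, -2.7]
finger_gap: 0.338
```

Run:
```python
from fit import *
did([0,0,0,-.19,-.987,0]);did([0,0,0,-.19,-.987,0]);did([0,0,0,-.187,-.987,0]); rep()
w=snapshot("wrist"); np.savez("w8.npz",**{k:np.array(v) for k,v in w.items()})
s=snapshot("side"); np.savez("side3.npz",**{k:np.array(v) for k,v in s.items()})
save("w8",np.hstack([cv2.resize(w["img"],(480,300)),cv2.resize(s["img"][100:260,230:390],(300,300))]))
T,_=meas()
for n,x in(("w",w),("s",s)):
    P=cloud(x).reshape(-1,3); P=P[np.isfinite(P).all(1)]
    r=P[(abs(P[:,2]-.147)<.005)&(np.hypot(P[:,0]-.547,P[:,1]-.078)<.046)]; print(n,"ring",len(r),r.max(0) if len(r) else 0,r.min(0) if len(r) else 0)
    L=(P-T[:3,3])@T[:3,:3]; l=L[(abs(L[:,2]-.035)<.006)&(np.hypot(L[:,0],L[:,1])<.05)]
    print(" lid in tool",len(l),np.percentile(l,[1,50,99],axis=0).round(4).tolist() if len(l) else 0)
```

```text
t 29.85 tcp [0.5465 0.0789 0.3463] cmd [0.5468 0.0782 0.346 ] yaw -4.75 tilt [-0.01 -0.  ] F [-0.8 -0.2 -2.7] M [-0.02 -0.02 -0.06] gap 0.338 q [-0.06  0.33  1.5  -0.    1.32  1.59]
w ring 475 [0.59027175 0.1184919  0.14740258] [0.54357886 0.03883579 0.14201562]
 lid in tool 7830 [[-0.0137, -0.041, 0.0318], [0.0173, -0.0004, 0.0354], [0.0406, 0.0403, 0.0384]]
s ring 141 [0.59296149 0.11983603 0.14930348] [0.50599572 0.03690001 0.14204291]
 lid in tool 520 [[-0.043, -0.0438, 0.0309], [-0.0105, -0.0139, 0.0347], [0.0388, 0.0367, 0.04]]
```

View pics/w8.png

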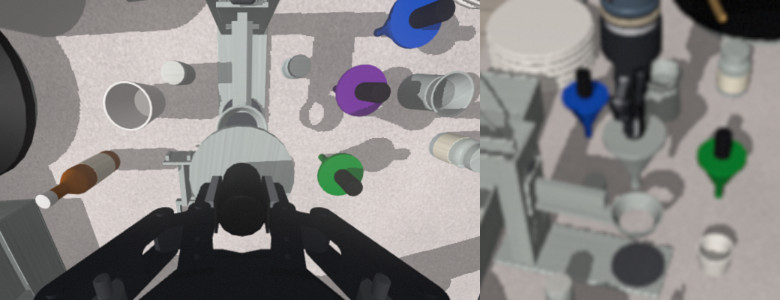

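The picture shows the funnel hanging upright over the ring. In the wrist half the lid is at (240,160) and the ring just behind it at (240,120); in the side half the ring is at (637,212). In the numbers it is centred within 1 mm. Lowering now.

{"fn": "move_arm", "kwargs": {
  "plan": [
    [[0,0,0,0,0,0.13,0.9],[0,0,0,0,0,0.26,0.9],[0,0,0,0,0,0.39,0.9],[0,0,0,0,0,0.52,0.9],[0,0,0,0,0,0.65,0.9],[0,0,0,0,0,0.78,0.9],[0,0,0,0,0,0.9,0.9],[0,0,0,0,0,1,0.9]]
  ]
}}

```text
t: 30.95
tcp_pos: [0.5467, 0.078, 0.2455]
tool_rot: [0.999, -0.042, -0.0, 0.0]
force: [0.7, -0.0, -1.9]
finger_gap: 0.342
```

{"fn": "move_arm", "kwargs": {
  "plan": [
    [[0,0,0,0,0,0.1,0.9],[0,0,0,0,0,0.2,0.9],[0,0,0,0,0,0.28,0.9],[0,0,0,0,0,0.34,0.9],[0,0,0,0,0,0.38,0.9],[0,0,0,0,0,0.42,0.9],[0,0,0,0,0,0.44,0.9],[0,0,0,0,0,0.45,0.9]]
  ]
}}

```text
t: 31.95
tcp_pos: [0.5469, 0.0779, 0.2013]
tool_rot: [0.999, -0.042, 0.0, 0.0]
force: [-0.1, 0.3, -3.5]
finger_gap: 0.34
```

Run:
```python
from m import *
did([0,0,0,0,0,1]);did([0,0,0,0,0,.45]); rep()
```

```text
t 31.95 tcp [0.5469 0.0779 0.2013] cmd [0.5468 0.0782 0.201 ] yaw -4.81 tilt [ 0.01 -0.  ] F [-0.1  0.3 -3.5] M [ 0.05 -0.   -0.03] gap 0.34 q [-0.06  0.5   1.67 -0.    0.97  1.59]
```

{"fn": "move_arm", "kwargs": {
  "plan": [
    [[0,0,0,0,0,0.005,0.9],[0,0,0,0,0,0.01,0.9],[0,0,0,0,0,0.015,0.9],[0,0,0,0,0,0.02,0.9],[0,0,0,0,0,0.025,0.9],[0,0,0,0,0,0.03,0.9],[0,0,0,0,0,0.03,0.9],[0,0,0,0,0,0.03,0.9]]
  ]
}}

```text
t: 32.95
tcp_pos: [0.5467, 0.078, 0.1984]
tool_rot: [0.999, -0.042, -0.0, -0.0]
force: [-0.7, 0.4, -1.0]
finger_gap: 0.339
```

Run:
```python
from m import *
did([0,0,0,0,0,.03]); rep()
```

```text
t 32.95 tcp [0.5467 0.078  0.1984] cmd [0.5468 0.0782 0.198 ] yaw -4.81 tilt [-0.01  0.  ] F [-0.7  0.4 -1. ] M [ 0.05  0.21 -0.04] gap 0.339 q [-0.06  0.5   1.67  0.    0.97  1.59]
```

Contact is beginning: the held weight has dropped from 2.7 N to 1 N. I'll go 1 mm more and release.

{"fn": "move_arm", "kwargs": {
  "plan": [
    [[0,0,0,0,0,0.005,0.9],[0,0,0,0,0,0.01,0.9],[0,0,0,0,0,0.01,0.9],[0,0,0,0,0,0.01,0.6],[0,0,0,0,0,0.01,0.55],[0,0,0,0,0,0.01,0.45],[0,0,0,0,0,0.01,0.3],[0,0,0,0,0,0.01,0.15]]
  ],
  "force": 20
}}

```text
t: 33.95
tcp_pos: [0.5468, 0.0779, 0.1973]
tool_rot: [0.999, -0.042, 0.0, 0.0]
force: [-0.3, -0.5, -0.4]
finger_gap: 0.849
```

{"fn": "move_arm", "kwargs": {
  "plan": [
    [[0,0,0,0,0,0,0.1],[0,0,0,0,0,-0.1,0.1],[0,0,0,0,0,-0.22,0.1],[0,0,0,0,0,-0.36,0.1],[0,0,0,0,0,-0.5,0.1],[0,0,0,0,0,-0.66,0.1],[0,0,0,0,0,-0.82,0.1],[0,0,0,0,0,-0.98,0.1]]
  ]
}}

```text
t: 34.95
tcp_pos: [0.5468, 0.078, 0.2968]
tool_rot: [0.999, -0.042, 0.0, -0.0]
force: [0.2, -0.1, 0.1]
finger_gap: 0.899
```

{"fn": "move_arm", "kwargs": {
  "plan": [
    [[0,0,0,-0.1,0.05,0,0.1],[0,0,0,-0.25,0.15,0,0.1],[0,0,0,-0.4,0.25,0,0.1],[0,0,0,-0.55,0.35,0,0.1],[0,0,0,-0.7,0.45,0,0.1],[0,0,0,-0.8,0.5,0,0.1],[0,0,0,-0.8,0.5,0,0.1],[0,0,0,-0.8,0.5,0,0.1]]
  ]
}}

```text
t: 35.95
tcp_pos: [0.4634, 0.0348, 0.2955]
tool_rot: [0.999, -0.042, 0.0, -0.0]
force: [0.2, 0.9, -0.7]
finger_gap: 0.9
```

Run:
```python
from cat import *
did([0,0,0,0,0,.01]);did([0,0,0,0,0,-.98]);did([0,0,0,-.8,.5,0]); rep()
w=snapshot("wrist"); s=snapshot("side"); t=snapshot("top")
save("fin",np.vstack([np.hstack([w["img"][::1],])[0:400,0:640],])[0:400]); 
a=cv2.resize(w["img"],(400,250)); b=cv2.resize(s["img"][90:290,180:400],(400,364)); c=cv2.resize(t["img"][120:290,220:460],(400,283))
im=np.zeros((560,800,3),np.uint8); im[:250,:400]=a; im[:364,400:]=b; im[260:543,:400]=c; save("fin2",im)
for n,x in(("w",w),("s",s),("t",t)):
    P=cloud(x).reshape(-1,3); P=P[np.isfinite(P).all(1)]; r=np.hypot(P[:,0]-.5467,P[:,1]-.078)
    l=P[(r<.05)&(abs(P[:,2]-.164)<.008)]; h=P[(r<.025)&(abs(P[:,2]-.216)<.007)]
    for m,q in(("lid",l),("handle top",h)):
        if len(q)>10: print(n,m,len(q),np.percentile(q,[1,50,99],axis=0).round(4).tolist())
    chk(x)
```

```text
t 35.95 tcp [0.4634 0.0348 0.2955] cmd [0.4629 0.0351 0.295 ] yaw -4.81 tilt [0.06 0.  ] F [ 0.2  0.9 -0.7] M [-0.04 -0.01 -0.02] gap 0.9 q [-0.17  0.25  1.77  0.    1.12  1.49]
w lid 6259 [[0.5051, 0.0388, 0.159], [0.5489, 0.0723, 0.1627], [0.5938, 0.1205, 0.1706]]
w handle top 1473 [[0.5315, 0.0683, 0.2101], [0.5452, 0.0818, 0.214], [0.5586, 0.0961, 0.2159]]
plate top side 0 u  z 
catch 0 u  z 
face above 0 u  z 
s lid 497 [[0.5044, 0.0444, 0.1566], [0.5406, 0.0918, 0.1623], [0.5938, 0.1225, 0.1708]]
s handle top 81 [[0.5303, 0.0721, 0.2103], [0.544, 0.0853, 0.2144], [0.558, 0.0982, 0.2179]]
plate top side 15 u [-0.0075 -0.0074 -0.0063 -0.0042] z [0.1722 0.1924 0.195 ]
catch 25 u [-0.0085 -0.0066 -0.0041 -0.0013] z [0.1982 0.2053 0.2182]
face above 72 u [-0.0022 -0.0015 -0.0005  0.0016] z [0.2183 0.2344 0.2495]
t lid 388 [[0.5229, 0.0404, 0.1568], [0.5569, 0.074, 0.1629], [0.5889, 0.1217, 0.1702]]
t handle top 78 [[0.5319, 0.0709, 0.2093], [0.5465, 0.0833, 0.2136], [0.5587, 0.0979, 0.2181]]
plate top side 20 u [-0.0071 -0.0069 -0.0057 -0.0026] z [0.1741 0.1913 0.1953]
catch 13 u [-0.0049 -0.0046 -0.0035 -0.0016] z [0.2    0.2038 0.2064]
face above 40 u [-0.0004  0.0002  0.0008  0.0035] z [0.2195 0.2367 0.2496]
```

View pics/fin2.png

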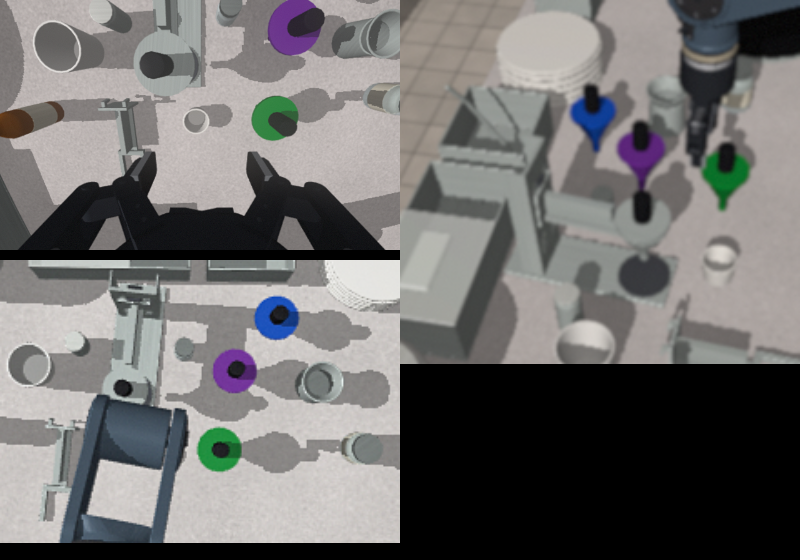

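The final composite shows the funnel sitting in the ring: (165,62) in the wrist view, (640,205) in the side view, (125,388) in the top view. The handle top is about 4 mm off the ring axis in y, so I'll check the tilt with a plane fit of the lid.

Run:
```python
from fit import *
def tilt(x,c,z0,n):
    P=cloud(x).reshape(-1,3); P=P[np.isfinite(P).all(1)]; r=np.hypot(P[:,0]-c[0],P[:,1]-c[1])
    l=P[(r<.045)&(r>.019)&(abs(P[:,2]-z0)<.007)]
    f=lambda p:l[:,2]-p[0]*(l[:,0]-c[0])-p[1]*(l[:,1]-c[1])-p[2]
    p=least_squares(f,[0,0,z0],loss="soft_l1",f_scale=.0007).x
    k=abs(f(p))<.0015; q=l[k]; (cc,rad)=cv2.minEnclosingCircle(q[:,:2].astype(np.float32)); print(n,len(l),k.sum(),"slopes deg",np.degrees(p[:2]).round(2),"z",p[2].round(4),"circle",np.round(cc,4),round(rad,4))
w=snapshot("wrist"); np.savez("w9.npz",**{k:np.array(v) for k,v in w.items()})
tilt(w,(.5467,.079),.163,"now w"); tilt(snapshot("side"),(.5467,.079),.163,"now s"); tilt(snapshot("top"),(.5467,.079),.163,"now t")
tilt(dict(np.load("w7.npz")),(.5718,-.3013),.111,"rest w"); tilt(dict(np.load("top0.npz")),(.5718,-.3),.111,"rest t"); tilt(dict(np.load("side0.npz")),(.5718,-.3),.111,"rest s")
```

```text
now w 5645 5395 slopes deg [ 0.36 -3.08] z 0.1623 circle [0.5456 0.0803] 0.0434
now s 430 233 slopes deg [ 0.26 -3.01] z 0.1629 circle [0.5456 0.0807] 0.0434
now t 334 168 slopes deg [ 0.36 -3.23] z 0.1628 circle [0.547  0.0815] 0.0422
rest w 4517 4379 slopes deg [-0.06  0.  ] z 0.1116 circle [ 0.5711 -0.3018] 0.0432
rest t 422 199 slopes deg [0.47 0.69] z 0.111 circle [ 0.5729 -0.2998] 0.0432
rest s 227 118 slopes deg [0.02 2.  ] z 0.1106 circle [ 0.5697 -0.3009] 0.0441
```

The funnel is leaning about 3° toward +y: all three cameras agree, and at the rest the wrist camera read 0°. It probably wasn't fully seated when I let go. I'll regrasp, straighten it, press it lightly into the cone, and release again.

{"fn": "move_arm", "kwargs": {
  "plan": [
    [[0,0,0,0.15,-0.1,0,0.1],[0,0,0,0.3,-0.2,0,0.1],[0,0,0,0.45,-0.3,0,0.1],[0,0,0,0.6,-0.4,0,0.1],[0,0,0,0.72,-0.48,0,0.1],[0,0,0,0.792,-0.5,0,0.1],[0,0,0,0.792,-0.5,0.1,0.1],[0,0,0,0.792,-0.5,0.2,0.1]]
  ]
}}

```text
t: 37.25
tcp_pos: [0.5453, 0.0779, 0.2744]
tool_rot: [0.999, -0.042, -0.001, 0.0]
force: [-0.3, 0.5, 0.1]
finger_gap: 0.903
```

{"fn": "move_arm", "kwargs": {
  "plan": [
    [[0,0,0,0,0,0.15,0.1],[0,0,0,0,0,0.3,0.1],[0,0,0,0,0,0.45,0.1],[0,0,0,0,0,0.6,0.1],[0,0,0,0,0,0.72,0.1],[0,0,0,0,0,0.78,0.1],[0,0,0,0,0,0.78,0.3],[0,0,0,0,0,0.78,0.45]]
  ]
}}

```text
t: 38.25
tcp_pos: [0.5464, 0.078, 0.1977]
tool_rot: [0.999, -0.042, 0.001, 0.0]
force: [0.5, 0.1, 1.1]
finger_gap: 0.554
```

{"fn": "move_arm", "kwargs": {
  "plan": [
    [[0,0,0,0,0,0,0.55],[0,0,0,0,0,0,0.6],[0,0,0,0,0,0,0.64],[0,0,0,0,0,0,0.68],[0,0,0,0,0,0,0.75],[0,0,0,0,0,0,0.8],[0,0,0,0,0,0,0.8],[0,0,0,0,0,0,0.8]]
  ],
  "force": 40
}}

```text
t: 39.25
tcp_pos: [0.5461, 0.0781, 0.1974]
tool_rot: [0.999, -0.042, 0.0, -0.0]
force: [0.1, -0.5, 1.3]
finger_gap: 0.339
```

Run:
```python
from m import *
did([0,0,0,.792,-.5,.2]);did([0,0,0,0,0,.78]); rep()
```

```text
t 39.25 tcp [0.5461 0.0781 0.1974] cmd [0.546  0.0783 0.197 ] yaw -4.81 tilt [0.02 0.  ] F [ 0.1 -0.5  1.3] M [ 0.08 -0.03  0.03] gap 0.339 q [-0.06  0.5   1.67  0.    0.96  1.59]
```

{"fn": "move_arm", "kwargs": {
  "plan": [
    [[0,0,0,0,0,0.005,0.8],[0,0,0,0,0,0.01,0.8],[0,0,0,0,0,0.015,0.8],[0,0,0,0,0,0.02,0.8],[0,0,0,0,0,0.02,0.8],[0,0,0,0,0,0.02,0.8],[0,0,0,0,0,0.02,0.8],[0,0,0,0,0,0.02,0.8]]
  ]
}}

```text
t: 40.25
tcp_pos: [0.5462, 0.0781, 0.1961]
tool_rot: [0.999, -0.042, 0.0, -0.0]
force: [-0.9, 1.3, 7.5]
finger_gap: 0.338
```

```bash
cat >> fit.py <<'E'
def tilt(x,c,z0,n):
    P=cloud(x).reshape(-1,3); P=P[np.isfinite(P).all(1)]; r=np.hypot(P[:,0]-c[0],P[:,1]-c[1])
    l=P[(r<.042)&(r>.019)&(abs(P[:,2]-z0)<.005)]
    f=lambda p:l[:,2]-p[0]*(l[:,0]-c[0])-p[1]*(l[:,1]-c[1])-p[2]
    p=least_squares(f,[0,0,z0],loss="soft_l1",f_scale=.0007).x
    k=abs(f(p))<.0015; print(n,len(l),k.sum(),"slopes deg",np.degrees(p[:2]).round(2),"z",p[2].round(4))
E
python3 - <<'E'
from fit import *
did([0,0,0,0,0,.02]); rep(); tilt(snapshot("wrist"),(.546,.078),.1625,"held")
E
```

```text
t 40.25 tcp [0.5462 0.0781 0.1961] cmd [0.546  0.0783 0.195 ] yaw -4.8 tilt [ 0.05 -0.  ] F [-0.9  1.3  7.5] M [0.11 0.16 0.01] gap 0.338 q [-0.06  0.51  1.68  0.    0.96  1.59]
held 6710 6636 slopes deg [0.28 0.01] z 0.1609
```

{"fn": "move_arm", "kwargs": {
  "plan": [
    [[0,0,0,0,-0.003,0,0.8],[0,0,0,0,-0.003,-0.005,0.8],[0,0,0,0,-0.003,-0.01,0.8],[0,0,0,0,-0.003,-0.01,0.66],[0,0,0,0,-0.003,-0.01,0.64],[0,0,0,0,-0.003,-0.01,0.62],[0,0,0,0,-0.003,-0.01,0.6],[0,0,0,0,-0.003,-0.01,0.58]]
  ],
  "force": 20
}}

```text
t: 41.3
tcp_pos: [0.5459, 0.0783, 0.1961]
tool_rot: [0.999, -0.042, -0.0, -0.0]
force: [0.7, -0.1, -0.4]
finger_gap: 0.421
```

Run:
```python
from fit import *
did([0,0,0,0,-.003,-.01]); rep(); tilt(snapshot("wrist"),(.546,.078),.1625,"released")
```

```text
t 41.3 tcp [0.5459 0.0783 0.1961] cmd [0.5461 0.0786 0.196 ] yaw -4.81 tilt [-0.03  0.  ] F [ 0.7 -0.1 -0.4] M [ 0.02 -0.01  0.04] gap 0.421 q [-0.06  0.51  1.68 -0.    0.96  1.59]
released 6727 6617 slopes deg [ 0.1  -1.02] z 0.1623
```

It starts leaning again as soon as it's freed. I'll check whether the bracket itself is rolled.

Run:
```python
from fit import *
now=snapshot("wrist")
a=np.radians(-4.8); o=np.array([.7092,.0648])
for n,x in(("w5",dict(np.load("w5.npz"))),("w6 released",dict(np.load("w6.npz"))),("w8",dict(np.load("w8.npz"))),("now",now)):
    P=cloud(x).reshape(-1,3); P=P[np.isfinite(P).all(1)]; d=P[:,:2]-o
    u=d@[np.cos(a),np.sin(a)]; v=d@[-np.sin(a),np.cos(a)]; z=P[:,2]
    for m,k,z0 in(("plate",(abs(v)<.029)&(abs(v)>.015)&(u>-.006)&(u<-.001),.193),("bar",(abs(v)<.0145)&(abs(v)>.007)&(u>-.11)&(u<-.01),.131),("rib",(abs(v)<.0055)&(u>-.11)&(u<-.012),.173),("ring",(abs(np.hypot(u+.163,v)-.039)<.003),.147),("lid",(np.hypot(u+.163,v)<.043)&(np.hypot(u+.163,v)>.02),.1625)):
        k=k&(abs(z-z0)<.006)
        if k.sum()<60: continue
        f=lambda p:z[k]-p[0]*u[k]-p[1]*v[k]-p[2]
        p=least_squares(f,[0,0,z0],loss="soft_l1",f_scale=.0007).x
        print(n,m,k.sum(),"pitch,roll deg",np.degrees(p[:2]).round(2),"z med",np.median(z[k]).round(4),"vrange",v[k].min().round(3),v[k].max().round(3))
```

```text
w5 plate 1535 pitch,roll deg [-4.18 -0.05] z med 0.1935 vrange -0.029 0.029
w5 bar 2995 pitch,roll deg [ 1.26 -0.01] z med 0.1307 vrange -0.014 0.014
w5 rib 5815 pitch,roll deg [ 1.26 -0.02] z med 0.1725 vrange -0.005 0.005
w5 ring 68 pitch,roll deg [-1.69  0.04] z med 0.1444 vrange -0.01 0.01
w6 released plate 157 pitch,roll deg [-15.56   0.22] z med 0.1937 vrange -0.029 0.029
w6 released bar 1192 pitch,roll deg [1.06 0.06] z med 0.1308 vrange -0.014 -0.007
w6 released rib 2487 pitch,roll deg [ 1.06 -0.43] z med 0.1728 vrange -0.005 0.005
w6 released ring 1325 pitch,roll deg [ 1.43 -0.01] z med 0.1446 vrange -0.041 0.041
w8 plate 196 pitch,roll deg [-2.97  0.1 ] z med 0.1937 vrange -0.029 0.029
w8 bar 1304 pitch,roll deg [1.05 0.02] z med 0.1308 vrange -0.014 0.014
w8 rib 1237 pitch,roll deg [1.06 0.46] z med 0.1728 vrange -0.005 0.005
w8 ring 357 pitch,roll deg [ 0.47 -0.09] z med 0.1452 vrange -0.039 0.04
now bar 3202 pitch,roll deg [ 1.35 -0.07] z med 0.1303 vrange -0.014 0.014
now rib 3437 pitch,roll deg [ 1.29 -0.13] z med 0.1721 vrange -0.005 0.005
now ring 65 pitch,roll deg [-44.5    0.39] z med 0.142 vrange -0.02 0.011
now lid 6771 pitch,roll deg [ 0.07 -1.03] z med 0.1623 vrange -0.042 0.043
```

The bracket has no roll, only about 1° of natural sag, so the funnel had cocked when released. It now leans just 1° and, with about 3 mm of slack per side, looks free of the fingers. I'll open gently and check again.

{"fn": "move_arm", "kwargs": {
  "plan": [
    [[0,0,0,0,0,0,0.55],[0,0,0,0,0,0,0.5],[0,0,0,0,0,0,0.45],[0,0,0,0,0,0,0.4],[0,0,0,0,0,0,0.35],[0,0,0,0,0,0,0.3],[0,0,0,0,0,0,0.25],[0,0,0,0,0,0,0.2]]
  ]
}}

```text
t: 42.4
tcp_pos: [0.546, 0.0783, 0.1963]
tool_rot: [0.999, -0.042, -0.0, -0.0]
force: [-0.4, 0.2, -0.1]
finger_gap: 0.797
```

Run:
```python
from fit import *
rep(); tilt(snapshot("wrist"),(.546,.078),.1625,"open")
```

```text
t 42.4 tcp [0.546  0.0783 0.1963] cmd [0.5461 0.0786 0.196 ] yaw -4.81 tilt [-0.  0.] F [-0.4  0.2 -0.1] M [-0.05  0.01 -0.03] gap 0.797 q [-0.06  0.5   1.68  0.    0.96  1.59]
open 8777 8631 slopes deg [ 0.11 -1.01] z 0.1623
```

It's stable at 1° with the fingers well clear. Retreating and doing the final check.

{"fn": "move_arm", "kwargs": {
  "plan": [
    [[0,0,0,0,0,-0.05,0.1],[0,0,0,0,0,-0.15,0.1],[0,0,0,0,0,-0.28,0.1],[0,0,0,0,0,-0.42,0.1],[0,0,0,0,0,-0.56,0.1],[0,0,0,0,0,-0.7,0.1],[0,0,0,0,0,-0.85,0.1],[0,0,0,0,0,-1,0.1]]
  ]
}}

```text
t: 43.45
tcp_pos: [0.546, 0.0783, 0.2974]
tool_rot: [0.999, -0.042, 0.0, 0.0]
force: [0.1, -0.4, 0.5]
finger_gap: 0.899
```

{"fn": "move_arm", "kwargs": {
  "plan": [
    [[0,0,0,-0.1,0.05,0,0.1],[0,0,0,-0.25,0.15,0,0.1],[0,0,0,-0.4,0.25,0,0.1],[0,0,0,-0.55,0.35,0,0.1],[0,0,0,-0.7,0.45,0,0.1],[0,0,0,-0.8,0.5,0,0.1],[0,0,0,-0.8,0.5,0,0.1],[0,0,0,-0.8,0.5,0,0.1]]
  ]
}}

```text
t: 44.45
tcp_pos: [0.4627, 0.0352, 0.2965]
tool_rot: [0.999, -0.042, 0.001, -0.0]
force: [0.7, -0.5, -0.3]
finger_gap: 0.903
```

Run:
```python
from cat import *
rep(); w=snapshot("wrist"); tilt(w,(.546,.079),.1625,"w"); s=snapshot("side"); tilt(s,(.546,.08),.1625,"s"); chk(s)
s0=dict(np.load("side0.npz"))
b=cv2.resize(s["img"][90:350,150:450],(600,520)); save("fin3",b)
```

```text
t 44.45 tcp [0.4627 0.0352 0.2965] cmd [0.5461 0.0786 0.196 ] yaw -4.81 tilt [0.06 0.  ] F [ 0.7 -0.5 -0.3] M [0.03 0.03 0.06] gap 0.903 q [-0.17  0.25  1.77  0.    1.12  1.49]
w 5484 5290 slopes deg [ 0.11 -1.07] z 0.1622
s 382 218 slopes deg [ 0.3  -1.55] z 0.1632
plate top side 15 u [-0.0075 -0.0074 -0.007  -0.003 ] z [0.1737 0.1905 0.1985]
catch 19 u [-0.0073 -0.0068 -0.0043 -0.0017] z [0.2014 0.2047 0.2148]
face above 64 u [-0.0025 -0.0012 -0.0005  0.0006] z [0.2168 0.2335 0.2488]
```

View pics/fin3.png

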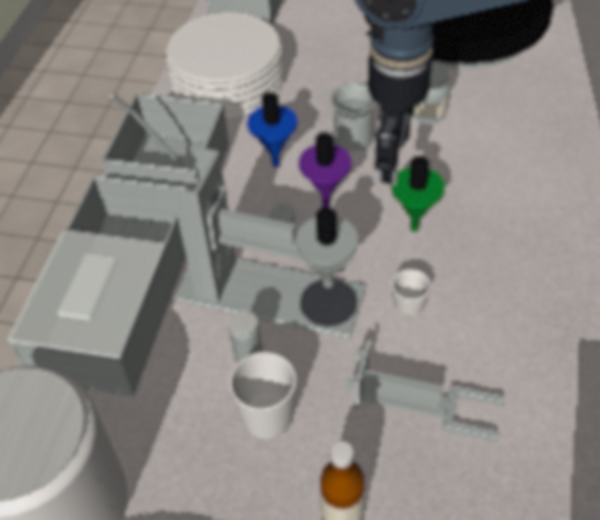

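The funnel stands upright in the ring at (327,240), above the dish. The bracket hangs on the upright at (255,230), and the fork bracket and the other items stand where they were. Handing in.

```bash
python3 -c "
from station import manip
print(manip.sign_off())"
```

```text
the job is handed in; nothing more can be done
None
```

The ring bracket is hooked in the top slots, and the steel funnel is seated in its ring and released. I handed the job in at about 44.5 s with the arm clear of everything.

- **Bracket:** I pressed it down until it stopped, at about 36 N. Its plate top measured 193 mm, which is the nominal home height, and the catch stood about 6 mm out over the plate. It hangs with about 1° of sag.
- **Funnel:** The first release left it leaning about 3°. I gripped it again, straightened it, pressed it lightly into the taper and let go more slowly.
- **Last checks:** The funnel stands steady, leaning about 1.1° by the wrist camera and 1.5° by the side camera. Its lid is at about 162 mm against a nominal 164 mm, which fits the sag. From the final side view, the fork bracket and the other items in view look unmoved; I didn't measure them.

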